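# Pack a sample jar in its transport case

## Robot

A 6-joint arm with a two-finger parallel gripper is mounted at the origin on a cart in front of the work surface, level with it; the furniture and walls round the work are solid. World frame = base frame: x ahead of the robot, y to its left, z up, the work surface at z = 0. Lengths are in m, angles in rad, forces in N, time in s.
With the tool pointing down it reaches from about 0.25 to 0.8 m from the base axis. Payload 3.9 kg.
Tool frame: the origin (TCP) lies at the centre of the arm's flange, where the gripper is bolted on; the fingertips stand 173 mm ahead of it and the grasp point (between the pads) lies pinch_z ahead of it (pinch_z is the distance from the TCP to the grasp point, in m); z points along the fingers, y is the direction in which the jaws open and shut (so a half turn about z gives the same grasp; the last joint's range is limited). The gripper opens to 85 mm and grips with 20 to 120 N. Pads are 22 mm wide; open, the fingers measure 114 mm over their backs; the gripper's body (76 mm by 85 mm) begins 54 mm behind the grasp point. The pads swing forward as they close: fully open they stand 13 mm farther back than shut.
Start: joints at [-1.316, 0.26, -0.138, 1.173, 0, 1.571], TCP at [0.132, -0.508, 0.405] pointing down, gripper open.
Joint ranges: [-2.78, 2.78], [-0.83, 1.72], [-1.28, 1.37], [-1.9, 2.12], [-1.57, 1.48], [-3.14, 3.14]. Speed limits (rad/s): [2.57, 2.57, 3.14, 3.14, 3.14, 3.14].

## Interface

Orientations are given as a 3x3 rotation matrix whose columns are the frame's x, y, z axes.
In Python, from plant import * gives the robot as it stands. The module is installed in compiled form; this text tells all that it offers.
- The arm moves only by the tool carry_out, never from a script. Its argument "plan" is a list of rows, each an object of numbers: "ax", "ay", "az": the turn, a rotation vector about the tool's x, y, z in degrees; "x", "y", "z": the shift along the tool's x, y, z in m; "grip": the closure, from -1 (fully open) to 1 (shut). In form: [{"ax": .., "ay": .., "az": .., "x": .., "y": .., "z": .., "grip": ..}, ...]. A call has 1 to 8 rows; each row shifts and turns the commanded pose from where the row before left it, along the tool's axes as they then stand; what a row does not reach is not made up. A row lasts 1/10 s, in which the tool goes at most 50 mm and 8.59 degrees, less where a joint would pass 70% of its speed; a pose out of reach is approached as far as the arm can. A call with a gripper value outside its range is refused whole. The fingers move at their own pace and stop on an object; "newtons" is the grip in N (left out, the last holds). Time passes only in rows, so rows that do not move let the fingers close. It gives the time, the measured TCP pose, the force and the opening at its end, in the units of the state.
- observe(): the state, without advancing time (a new reading comes with each control period).
- get_image(name): name is "side" or "top" or "wrist"; returns a dict with "pixels" (480x640x3 uint8, blue, green, red), "fovy" (degrees; the focal length in pixels is half the picture's height over the tangent of half this angle, whatever the lens; pixels are square), "cx", "cy" (the principal point, pixels), "world_to_cam" (4x4, takes a point from world to camera coordinates). Camera axes: x right, y down, z forward; pixel columns grow to the right and rows downward; lengths in m; the calibration is good to about 2 mm. The wrist camera is an equidistant fisheye: a pixel r from the principal point sees the ray r / f radians off the axis. A picture is of the moment at which its call begins. There is no depth.
- job_done(): hands the job in, once; it reports no verdict.
The state is a dict: "t": time; "q": joint angles; "qvel": joint speeds; "effort": joint torques, N m; "ee_pos": TCP position; "orientation": TCP orientation; "contact_force": force on the tool from outside, world axes, zero at the start; "moment": the same for the moment, N m; "gripper_width": finger opening in m.
Only numpy, scipy, OpenCV 4.12 (cv2) and the standard library are available. Lean on these libraries where they do the work, as an engineer would, in place of code of your own. Each camera call takes 0.05 s, during which the arm holds its last target.

## Task

Pack the sample for transport, nesting the containers from the largest to the smallest: first fit the empty white tub into the open grey case, its plain lip tucked under the steel keeper strip and its tab end pressed down until the spring clip snaps over the lip there, then stand the sample jar upright in the tub. Finally shut the two lid leaves so that their edges lap: the rebated leaf fully down first, the flanged leaf over it last. Leave the two brown bottles and the timer where they stand.

Things in the scene. Friction and masses are not known exactly. Their poses are not given: they have to be found in the camera images.
- case: Open grey transport case fixed to the bench, 158 (x) x 138 (y) x 84 mm high. Origin on its underside, 75 mm from its +x face, 83 mm from its -x face, mid width; z up; +x toward its keeper end, which faces roughly to the robot, so +y is at the robot's right. Cavity in mm: x -76 to 66, y -62 to 62, floor at z 8. Dark side cushions up to z 26 leave a pocket y -38 to 38 for the tub.
- keeper (a point): Fixed steel strip on the case's +x wall (nearest the robot), under which the tub's plain lip goes. Point: middle of its free edge, underside, at case x 57, z 43 mm; axes as the case's. The strip overhangs the cavity by 9 mm (to the wall at x 66) and is 48 mm wide.
- pocket (a point): Point in the case where the tub's point tub_center lies when the tub is home: case x 5, y 0, z 24 mm; axes as the case's, and the tub's are then parallel to them.
- catch (a joint): Sprung steel clip at the case's other end (-x, away from the robot); 0 at rest, up to 0.0075 m when pushed back toward -x; preload about 2 N, 350 N/m. The tub's tab lip pressed down on its bevel drives it back some 5 mm, then it snaps back over the lip. This takes some 4 to 8 N on top of the tab; the tub's weight does not do it.
- catch_nose (a point): Tip of the clip's nose, middle; at rest at case x -50, z 43 mm (underside 1 mm lower, 2 mm above the seated lip). The nose is 28 mm wide; its bevel rises from the tip to 8.5 mm farther back (-x) and 17 mm higher.
- tub_center (a point): Open white plastic tub, loose, 0.16 to 0.29 kg. Point: mid length over its lips, mid width, 16 mm over its underside; x along it away from the tab, z up. In mm: body x -40 to 50, 70 wide, 32 high, walls and floor 3. Lips 4 thick, 62 wide stick out from the top edge: plain lip to x 60, tab lip to x -60. Tab end goes to the clip, plain lip under the keeper.
- tub_tab (a point): Grab tab standing on the tub's tab lip: a block 10 (x) x 40 (y) mm rising 24 mm above the rim. Point: 45 mm behind tub_center, 46 mm over the tub's underside (10 mm below the tab's top); axes as the tub's. It can be gripped across its 40 mm (along y) and pressed on top.
- jar_center (a point): White sample jar, lid fixed, 56 mm diameter, 62 mm high, 0.1 to 0.2 kg, upright. Point half-way up, 31 mm over its underside; stiff up to 56 mm over it. It is to stand on the tub's inner floor, 84 x 64 mm, whose middle is 5 mm ahead (+x) of tub_center and 3 mm over the tub's underside: 4 mm free at each side, 14 mm before and behind.
- leaf_rebated (a joint): Lid leaf at the case's +y side (robot's right), hinged along the side: 0 fully shut, level; about 1.5 rad upright, at most 1.7. Stiff hinge (0.07 N m): it stays where left. 158 mm long, 8 mm thick, reaching 69 mm from the hinge; its last 13 mm are a rebate, only 4.4 mm thick, stepped down on the outer face.
- leaf_flanged (a joint): Lid leaf at the case's -y side (robot's left); hinge and values as the other leaf's. It reaches 75 mm from the hinge; its last 13 mm are a thin flange, 3.4 mm thick, at the outer face, which lies in the other leaf's rebate when both are shut.
- leaf_rebated_hinge (a point): Middle of the rebated leaf's hinge line, at the leaf's inner face: case x 0, y 66, z 85 mm. x along the hinge, as the case's; the axes turn with the leaf: -y runs along the leaf to its free edge, +z is its outward normal (up when shut, away from the case when upright).
- leaf_flanged_hinge (a point): Middle of the flanged leaf's hinge line, at the leaf's inner face: case x 0, y -66, z 85 mm. x as the case's; the axes turn with the leaf: +y runs along the leaf to its free edge, +z is its outward normal.
- leaf_rebated_edge (a point): A place to push the rebated leaf: on its outer face at mid length, 50 mm from the hinge; axes as the leaf's hinge point.
- leaf_flanged_edge (a point): A place to push the flanged leaf: on its outer face at mid length, 50 mm from the hinge; axes as the leaf's hinge point.
- stain_bottle: Bystander: brown bottle with a red cap, 52 mm in diameter, 105 mm high, origin under its middle.
- oil_bottle: Bystander: small brown bottle with a black cap, 33 mm in diameter, 58 mm high, origin under its middle.
- timer: Bystander: small bench timer, 62 x 66 x 21 mm, origin under its middle.
Mind the look-alikes: they are no part of the job. What is shaped like the part that bears jar_center but blue is not meant.

How it is judged:
By the outcome, as a careful person would: the job done as asked, in the order asked, and still so for the second after the job is handed in, with the robot touching nothing.
It also fails if it takes over 72 s, if anything falls off the work surface, if the arm or the gripper's body presses on something with over 40 N, if the wrist force passes 120 N, or if a joint passes its speed limit or range.

## Working session

There is one attempt and no reset: what is moved stays moved. The work goes in short steps, Python scripts to look and compute and a tool call to move; the robot and the scene stay as the last step left them, time stands still between calls to the robot, and variables do not carry over. Pictures are saved under pics/ and viewed, and the job is handed in when it is done.

Besides the shell and the picture viewer there is one more tool, called after "Request:" as name(argument=value, ...) on one line, values as JSON. carry_out: Moves the arm, as the interface text tells. Its arguments: {"type":"object","properties":{"plan":{"type":"array"},"newtons":{"type":"number"}},"required":["plan"]}

```bash
ls; mkdir -p pics
python3 - <<'E'
from plant import *
import cv2,numpy as np
for n in ["side","top","wrist"]:
    im=get_image(n); cv2.imwrite(f"pics/{n}0.png",im["pixels"]); print(n,im["fovy"],im["cx"],im["cy"]); print(np.round(im["world_to_cam"],4).tolist())
s=observe()
for k,v in s.items(): print(k,np.round(v,4).tolist())
try: print(pinch_z)
except Exception as e: print(e)
E
```

```text
pics
side 51.00374486959609 313.7458395563538 241.00053488154
[[-0.9555, -0.2945, 0.015, 0.5215], [-0.2545, 0.7981, -0.5462, 0.1297], [0.1488, -0.5257, -0.8375, 1.4211], [0.0, 0.0, 0.0, 1.0]]
top 53.33115821502141 326.2184873733187 237.13264403989155
[[0.0276, -0.9995, 0.0127, 0.0262], [-0.9937, -0.0288, -0.1087, 0.5025], [0.109, -0.0096, -0.994, 1.1449], [0.0, 0.0, 0.0, 1.0]]
wrist 65.70646984690485 321.45359887029855 247.32022342229214
[[0.2527, -0.9676, -0.0016, -0.5239], [-0.9252, -0.2421, 0.2922, -0.0373], [-0.2831, -0.0723, -0.9564, 0.3793], [0.0, 0.0, 0.0, 1.0]]
t 0.15
q [-1.316, 0.2605, -0.1391, 1.1727, 0.0, 1.5708]
qvel [-0.0006, -0.0006, 0.0031, -0.0011, 0.0005, 0.0004]
effort [0.0008, -40.6006, 25.4167, 0.0127, 0.0001, 0.0]
ee_pos [0.1322, -0.5078, 0.404]
orientation [[0.9677, 0.252, -0.0004], [0.252, -0.9677, 0.0015], [0.0, -0.0016, -1.0]]
contact_force [-0.8038, 0.1499, -0.5542]
moment [-0.045, -0.0371, 0.0096]
gripper_width 0.0852
0.1547
```

View pics/top0.png

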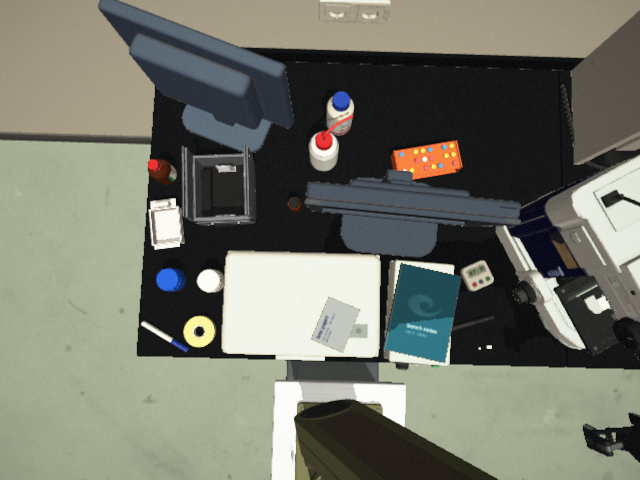

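View pics/side0.png

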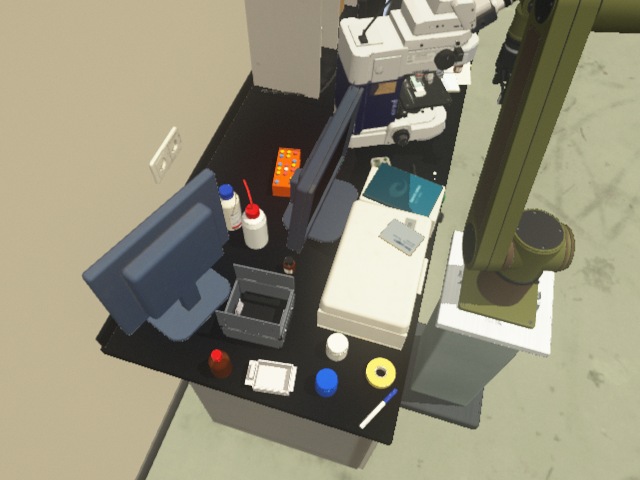

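View pics/wrist0.png

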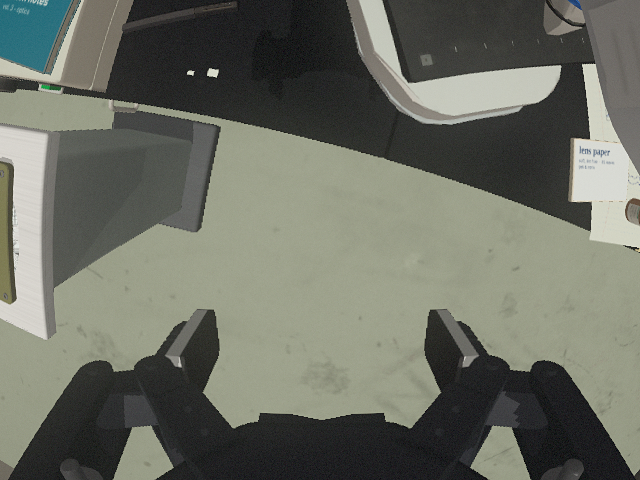

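```bash
cat > h.py <<'E'
from plant import *
import cv2,numpy as np
def cam(n):
    im=get_image(n); h=im["pixels"].shape[0]
    f=h/2/np.tan(np.radians(im["fovy"])/2)
    return dict(n=n,px=im["pixels"],f=f,c=np.array([im["cx"],im["cy"]]),T=np.array(im["world_to_cam"]))
def proj(C,P):
    P=np.atleast_2d(P); p=P@C["T"][:3,:3].T+C["T"][:3,3]
    if C["n"]=="wrist":
        r=np.hypot(p[:,0],p[:,1]); th=np.arctan2(r,p[:,2]); return C["c"]+C["f"]*(th/np.maximum(r,1e-9))[:,None]*p[:,:2]
    return C["c"]+C["f"]*p[:,:2]/p[:,2:]
def ray(C,uv):
    d=(np.array(uv,float)-C["c"])/C["f"]
    if C["n"]=="wrist":
        th=np.hypot(*d); v=np.array([*(d/max(th,1e-9)*np.sin(th)),np.cos(th)])
    else: v=np.array([d[0],d[1],1.])
    R=C["T"][:3,:3]; o=-R.T@C["T"][:3,3]; v=R.T@v; return o,v/np.linalg.norm(v)
def atz(C,uv,z):
    o,v=ray(C,uv); return o+v*(z-o[2])/v[2]
def tri(L):  # list of (C,uv)
    A=np.zeros((3,3));b=np.zeros(3)
    for C,uv in L:
        o,v=ray(C,uv);M=np.eye(3)-np.outer(v,v);A+=M;b+=M@o
    x=np.linalg.solve(A,b); return x,[np.linalg.norm(np.cross(x-ray(C,uv)[0],ray(C,uv)[1])) for C,uv in L]
def crop(C,x0,y0,x1,y1,name,s=None):
    s=s or min(800/(x1-x0),600/(y1-y0)); s=int(s)
    cv2.imwrite("pics/"+name,cv2.resize(C["px"][y0:y1,x0:x1],None,fx=s,fy=s,interpolation=cv2.INTER_CUBIC)); print(name,"scale",s)
E
python3 - <<'E'
from h import *
t=cam("top"); s=cam("side")
crop(t,140,130,300,250,"t1.png"); crop(s,200,240,350,400,"s1.png")
for uv,z in [((343,93),0.1),((210,280),.06),((170,280),.06),((295,203),.06),((140,350),0),((150,90),0),((380,350),0.1)]: print(uv,atz(t,uv,z).round(3))
# rough
for a,b in [((100,2),(84,275)),((288,75),(215,180)),((307,187),(293,240)),((519,210),(360,95)),((212,280),(337,347)),((225,253),(349,200)),((224,355),(319,325)),((308,185),(293,240)) ,((379,258),(430,215))]:
    x,e=tri([(t,a),(s,b)]); print(a,b,x.round(3),np.round(e,3))
E
```

```text
t1.png scale 5
s1.png scale 3
(343, 93) [0.84  0.011 0.1  ]
(210, 280) [0.389 0.311 0.06 ]
(170, 280) [0.386 0.405 0.06 ]
(295, 203) [0.578 0.118 0.06 ]
(140, 350) [0.215 0.486 0.   ]
(150, 90) [0.874 0.506 0.   ]
(380, 350) [ 0.242 -0.087  0.1  ]
(100, 2) (84, 275) [0.88  0.463 0.379] [0.003 0.003]
(288, 75) (215, 180) [0.765 0.123 0.332] [0.007 0.007]
(307, 187) (293, 240) [0.594 0.089 0.104] [0.014 0.014]
(519, 210) (360, 95) [ 0.525 -0.329  0.282] [0.012 0.012]
(212, 280) (337, 347) [0.388 0.316 0.019] [0.002 0.002]
(225, 253) (349, 200) [0.422 0.196 0.474] [0.002 0.002]
(224, 355) (319, 325) [0.333 0.289 0.16 ] [0.109 0.109]
(308, 185) (293, 240) [0.597 0.087 0.102] [0.017 0.017]
(379, 258) (430, 215) [ 0.342 -0.044  0.221] [0.101 0.101]
```

View pics/t1.png

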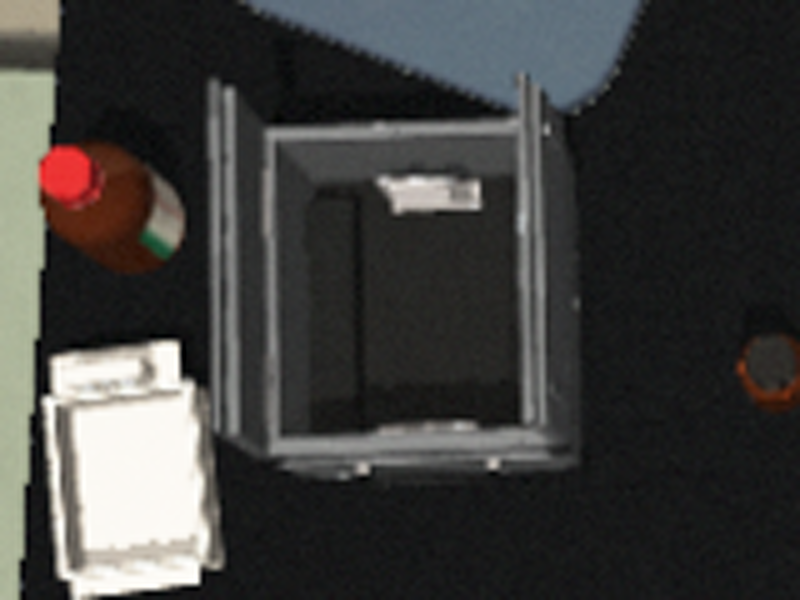

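View pics/s1.png

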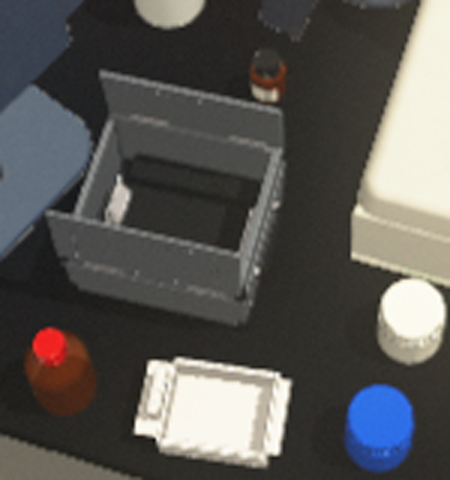

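Run:
```python
from h import *
t=cam("top"); s=cam("side")
print(proj(t,[0,0,0]),proj(s,[0,0,0]))
for nm,a,b in [("box far+y",(226,253),(321,312)),("box near +y",(223,354),(408,328)),("box far -y",(379,253),(362,204)),("mon2 topleft",(307,187),(292,246)),("mon2 right",(519,208),(362,95)),("mon1 topright",(290,70),(213,173)),("mon1 topleft",(100,3),(86,276)),("mon1 right front bottom",(288,125),(230,255)),("mon2 left bottom",(309,205),(296,248))]:
    x,e=tri([(t,a),(s,b)]); print(nm,x.round(3),np.round(e,3))
crop(s,280,80,450,240,"s2.png"); 
crop(s,300,180,440,350,"s3.png")
```

```text
[[337.13922364 446.90499544]] [[498.39413687 286.90956177]]
box far+y [0.448 0.269 0.097] [0.003 0.003]
box near +y [0.229 0.259 0.125] [0.001 0.001]
box far -y [ 0.444 -0.079  0.115] [0.015 0.015]
mon2 topleft [0.599 0.09  0.074] [0.016 0.016]
mon2 right [ 0.524 -0.326  0.287] [0.017 0.017]
mon1 topright [0.768 0.118 0.35 ] [0.006 0.006]
mon1 topleft [0.877 0.463 0.378] [0.002 0.002]
mon1 right front bottom [0.766 0.144 0.028] [0.015 0.015]
mon2 left bottom [0.574 0.084 0.057] [0.001 0.001]
s2.png scale 3
s3.png scale 3
```

View pics/s2.png

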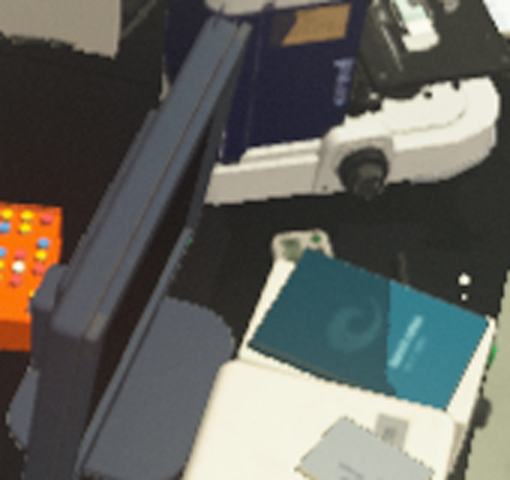

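View pics/s3.png

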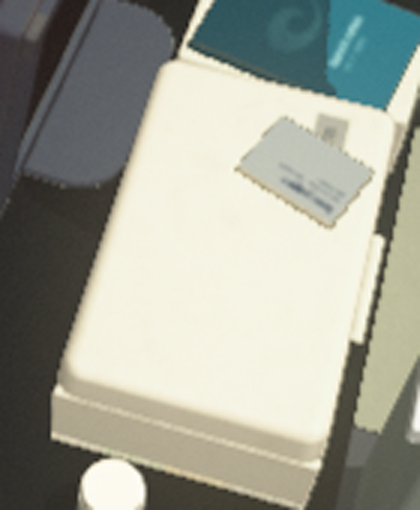

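Run:
```python
from h import *
t=cam("top"); s=cam("side")
for nm,a,b in [("mon2 topleft front",(306,196),(312,188)),("mon2 topleft back",(307,184),(295,183)),("mon2 topright front",(520,213),(363,90)),("mon2 topright back",(520,203),(351,86))]:
    x,e=tri([(t,a),(s,b)]); print(nm,x.round(3),np.round(e,3))
```

```text
mon2 topleft front [0.536 0.082 0.337] [0.006 0.006]
mon2 topleft back [0.568 0.081 0.338] [0.004 0.004]
mon2 topright front [ 0.516 -0.319  0.31 ] [0.011 0.011]
mon2 topright back [ 0.542 -0.318  0.315] [0.003 0.003]
```

```bash
cat >> h.py <<'E'
from scipy.spatial.transform import Rotation as Ro
def down(yaw): # tool x at angle yaw, z down
    c,s=np.cos(yaw),np.sin(yaw); return np.array([[c,s,0],[s,-c,0],[0,0,-1.]])
def plan(wps,step=0.045,deg=8.0,start=None):
    """wps: list of (pos,R or None,[step]); prints rows"""
    o=observe(); p,R=(np.array(o["ee_pos"]),np.array(o["orientation"])) if start is None else start
    rows=[]
    for w in wps:
        P=np.array(w[0],float); Q=R if w[1] is None else np.array(w[1]); st=w[2] if len(w)>2 else step
        rv=Ro.from_matrix(R.T@Q).as_rotvec(); n=int(max(1,np.ceil(np.linalg.norm(P-p)/st-1e-6),np.ceil(np.degrees(np.linalg.norm(rv))/deg-1e-6)))
        p0,R0=p,R
        for i in range(1,n+1):
            pt=p0+(P-p0)*i/n; Rt=R0@Ro.from_rotvec(rv*i/n).as_matrix()
            d=np.round(R.T@(pt-p),3)+0.; a=np.round(np.degrees(Ro.from_matrix(R.T@Rt).as_rotvec()),1)+0.
            rows.append({k:float(v) for k,v in zip(["ax","ay","az","x","y","z"],[*a,*d]) if v!=0})
            p=p+R@d; R=R@Ro.from_rotvec(np.radians(a)).as_matrix()
        print("->",p.round(4),"rows",len(rows))
    import json
    for i in range(0,len(rows),8): print(json.dumps(rows[i:i+8]))
def st():
    o=observe(); print("t",round(o["t"],2),"q",np.round(o["q"],2).tolist(),"p",np.round(o["ee_pos"],4).tolist(),"yaw",round(float(np.degrees(np.arctan2(o["orientation"][1][0],o["orientation"][0][0]))),1),"F",np.round(o["contact_force"],1).tolist(),"w",round(float(o["gripper_width"]),4))
E
python3 - <<'E'
from h import *
R=np.array(observe()["orientation"])
plan([((.20,-.34,.42),None),((0.35,-.14,.43),None),((0.38,.05,.43),None)])
E
```

```text
-> [ 0.2    -0.3395  0.4197] rows 5
-> [ 0.3497 -0.1404  0.4297] rows 11
-> [0.3796 0.0503 0.4297] rows 16
[{"x": 0.022, "y": -0.029, "z": -0.003}, {"x": 0.021, "y": -0.029, "z": -0.003}, {"x": 0.022, "y": -0.029, "z": -0.003}, {"x": 0.021, "y": -0.029, "z": -0.003}, {"x": 0.022, "y": -0.03, "z": -0.003}, {"x": 0.033, "y": -0.026, "z": -0.002}, {"x": 0.032, "y": -0.026, "z": -0.001}, {"x": 0.033, "y": -0.026, "z": -0.002}]
[{"x": 0.032, "y": -0.026, "z": -0.002}, {"x": 0.033, "y": -0.025, "z": -0.002}, {"x": 0.032, "y": -0.026, "z": -0.001}, {"x": 0.015, "y": -0.035}, {"x": 0.016, "y": -0.036}, {"x": 0.015, "y": -0.035}, {"x": 0.016, "y": -0.035}, {"x": 0.015, "y": -0.036}]
```

Request:
carry_out(plan=[{"x":0.022,"y":-0.029,"z":-0.003},{"x":0.021,"y":-0.029,"z":-0.003},{"x":0.022,"y":-0.029,"z":-0.003},{"x":0.021,"y":-0.029,"z":-0.003},{"x":0.022,"y":-0.03,"z":-0.003},{"x":0.033,"y":-0.026,"z":-0.002},{"x":0.032,"y":-0.026,"z":-0.001},{"x":0.033,"y":-0.026,"z":-0.002}])

```text
invalid input at $.plan[0]: expected keys ax, ay, az, x, y, z, grip
```

```bash
python3 -c "
from h import *
st()"
```

```text
t 0.45 q [-1.32, 0.26, -0.14, 1.17, -0.0, 1.57] p [0.1323, -0.508, 0.4046] yaw 14.6 F [0.7, -0.1, -0.6] w 0.0854
```

```bash
python3 - <<'E'
s=open('h.py').read()
s=s.replace('def plan(wps,step=0.045,deg=8.0,start=None):','def plan(wps,step=0.045,deg=8.0,start=None,grip=-1):').replace('if v!=0})','})').replace('rows.append({k:float(v)','rows.append({k:(float(v) if v else 0)').replace('print(json.dumps(rows[i:i+8]))','print(json.dumps([dict(r,grip=grip) for r in rows[i:i+8]]))')
open('h.py','w').write(s)
E
python3 -c "
from h import *
plan([((.20,-.34,.42),None),((0.35,-.14,.43),None),((0.38,.05,.43),None)])"
```

```text
-> [ 0.2    -0.3395  0.4197] rows 5
-> [ 0.3497 -0.1404  0.4297] rows 11
-> [0.3796 0.0503 0.4297] rows 16
[{"ax": 0, "ay": 0, "az": 0, "x": 0.022, "y": -0.029, "z": -0.003, "grip": -1}, {"ax": 0, "ay": 0, "az": 0, "x": 0.021, "y": -0.029, "z": -0.003, "grip": -1}, {"ax": 0, "ay": 0, "az": 0, "x": 0.022, "y": -0.029, "z": -0.003, "grip": -1}, {"ax": 0, "ay": 0, "az": 0, "x": 0.021, "y": -0.029, "z": -0.003, "grip": -1}, {"ax": 0, "ay": 0, "az": 0, "x": 0.022, "y": -0.03, "z": -0.003, "grip": -1}, {"ax": 0, "ay": 0, "az": 0, "x": 0.033, "y": -0.026, "z": -0.002, "grip": -1}, {"ax": 0, "ay": 0, "az": 0, "x": 0.032, "y": -0.026, "z": -0.001, "grip": -1}, {"ax": 0, "ay": 0, "az": 0, "x": 0.033, "y": -0.026, "z": -0.002, "grip": -1}]
[{"ax": 0, "ay": 0, "az": 0, "x": 0.032, "y": -0.026, "z": -0.002, "grip": -1}, {"ax": 0, "ay": 0, "az": 0, "x": 0.033, "y": -0.025, "z": -0.002, "grip": -1}, {"ax": 0, "ay": 0, "az": 0, "x": 0.032, "y": -0.026, "z": -0.001, "grip": -1}, {"ax": 0, "ay": 0, "az": 0, "x": 0.015, "y": -0.035, "z": 0, "grip": -1}, {"ax": 0, "ay": 0, "az": 0, "x": 0.016, "y": -0.036, "z": 0, "grip": -1}, {"ax": 0, "ay": 0, "az": 0, "x": 0.015, "y": -0.035, "z": 0, "grip": -1}, {"ax": 0, "ay": 0, "az": 0, "x": 0.016, "y": -0.035, "z": 0, "grip": -1}, {"ax": 0, "ay": 0, "az": 0, "x": 0.015, "y": -0.036, "z": 0, "grip": -1}]
```

Request:
carry_out(plan=[{"ax":0,"ay":0,"az":0,"x":0.022,"y":-0.029,"z":-0.003,"grip":-1},{"ax":0,"ay":0,"az":0,"x":0.021,"y":-0.029,"z":-0.003,"grip":-1},{"ax":0,"ay":0,"az":0,"x":0.022,"y":-0.029,"z":-0.003,"grip":-1},{"ax":0,"ay":0,"az":0,"x":0.021,"y":-0.029,"z":-0.003,"grip":-1},{"ax":0,"ay":0,"az":0,"x":0.022,"y":-0.03,"z":-0.003,"grip":-1},{"ax":0,"ay":0,"az":0,"x":0.033,"y":-0.026,"z":-0.002,"grip":-1},{"ax":0,"ay":0,"az":0,"x":0.032,"y":-0.026,"z":-0.001,"grip":-1}])

```text
t: 1.15
ee_pos: [0.2502, -0.2715, 0.4232]
orientation: [[0.968, 0.251, 0.001], [0.251, -0.968, -0.001], [0.001, 0.001, -1.0]]
contact_force: [0.8, -0.7, -1.2]
gripper_width: 0.0852
```

```bash
python3 -c "
from h import *
st()"
```

```text
t 1.15 q [-0.83, -0.02, -0.42, 1.17, 0.0, 2.06] p [0.2502, -0.2715, 0.4232] yaw 14.5 F [0.8, -0.7, -1.2] w 0.0852
```

```bash
python3 -c "
from h import *
w=cam('wrist');o=observe();R=np.array(o['orientation']);T=w['T'];C=-T[:3,:3].T@T[:3,3]
print(R.T@(C-o['ee_pos']), (T[:3,:3]@R).round(3))
plan([((0.35,-.12,.43),down(np.radians(56))),((0.38,.05,.43),down(np.radians(100))),((.36,.22,.43),down(np.radians(145))),((.40,.34,.43),down(np.radians(180)))])"
```

```text
[0.07225587 0.00355274 0.03142756] [[-0.006  1.    -0.004]
 [-0.955 -0.007 -0.296]
 [-0.296  0.002  0.955]]
-> [ 0.3499 -0.1196  0.4297] rows 6
-> [0.3805 0.0498 0.4297] rows 12
-> [0.3602 0.2197 0.4296] rows 18
-> [0.3999 0.3404 0.4296] rows 23
[{"ax": 0, "ay": -0.1, "az": -6.9, "x": 0.022, "y": -0.02, "z": -0.001, "grip": -1}, {"ax": 0, "ay": 0, "az": -6.8, "x": 0.024, "y": -0.016, "z": -0.001, "grip": -1}, {"ax": 0, "ay": -0.1, "az": -6.9, "x": 0.026, "y": -0.014, "z": -0.001, "grip": -1}, {"ax": -0.1, "ay": 0, "az": -6.8, "x": 0.028, "y": -0.011, "z": -0.001, "grip": -1}, {"ax": 0, "ay": -0.1, "az": -6.9, "x": 0.028, "y": -0.007, "z": -0.001, "grip": -1}, {"ax": 0, "ay": 0, "az": -6.8, "x": 0.03, "y": -0.004, "z": -0.001, "grip": -1}, {"ax": 0, "ay": 0, "az": -7.3, "x": 0.026, "y": -0.012, "z": 0, "grip": -1}, {"ax": 0, "ay": 0, "az": -7.4, "x": 0.028, "y": -0.008, "z": 0, "grip": -1}]
[{"ax": 0, "ay": 0, "az": -7.3, "x": 0.028, "y": -0.005, "z": 0, "grip": -1}, {"ax": 0, "ay": 0, "az": -7.3, "x": 0.029, "y": 0, "z": 0, "grip": -1}, {"ax": 0, "ay": 0, "az": -7.4, "x": 0.028, "y":
[... 243 characters left out ...]
 "grip": -1}, {"ax": 0, "ay": 0, "az": -7.5, "x": 0.027, "y": 0.009, "z": 0, "grip": -1}, {"ax": 0, "ay": 0, "az": -7.5, "x": 0.026, "y": 0.012, "z": 0, "grip": -1}]
[{"ax": 0, "ay": 0, "az": -7.5, "x": 0.024, "y": 0.016, "z": 0, "grip": -1}, {"ax": 0, "ay": 0, "az": -7.5, "x": 0.021, "y": 0.018, "z": 0, "grip": -1}, {"ax": 0, "ay": 0, "az": -7.0, "x": 0.007, "y": 0.024, "z": 0, "grip": -1}, {"ax": 0, "ay": 0, "az": -7.0, "x": 0.005, "y": 0.025, "z": 0, "grip": -1}, {"ax": 0, "ay": 0, "az": -7.0, "x": 0.001, "y": 0.026, "z": 0, "grip": -1}, {"ax": 0, "ay": 0, "az": -7.0, "x": -0.002, "y": 0.025, "z": 0, "grip": -1}, {"ax": 0, "ay": 0, "az": -7.0, "x": -0.005, "y": 0.025, "z": 0, "grip": -1}]
```

Request:
carry_out(plan=[{"ax":0,"ay":0,"az":-6.9,"x":0.022,"y":-0.02,"z":-0.001,"grip":-1},{"ax":0,"ay":0,"az":-6.8,"x":0.024,"y":-0.016,"z":-0.001,"grip":-1},{"ax":0,"ay":0,"az":-6.9,"x":0.026,"y":-0.014,"z":-0.001,"grip":-1},{"ax":0,"ay":0,"az":-6.8,"x":0.028,"y":-0.011,"z":-0.001,"grip":-1},{"ax":0,"ay":0,"az":-6.9,"x":0.028,"y":-0.007,"z":-0.001,"grip":-1},{"ax":0,"ay":0,"az":-6.8,"x":0.03,"y":-0.004,"z":-0.001,"grip":-1},{"ax":0,"ay":0,"az":-7.3,"x":0.026,"y":-0.012,"z":0,"grip":-1},{"ax":0,"ay":0,"az":-7.4,"x":0.028,"y":-0.008,"z":0,"grip":-1}])

```text
t: 2.0
ee_pos: [0.3589, -0.0675, 0.4288]
orientation: [[0.33, 0.944, 0.0], [0.944, -0.33, -0.0], [-0.0, 0.0, -1.0]]
contact_force: [-0.0, -0.1, -0.2]
gripper_width: 0.0853
```

Request:
carry_out(plan=[{"ax":0,"ay":0,"az":-7.3,"x":0.028,"y":-0.005,"z":0,"grip":-1},{"ax":0,"ay":0,"az":-7.3,"x":0.029,"y":0,"z":0,"grip":-1},{"ax":0,"ay":0,"az":-7.4,"x":0.028,"y":0.002,"z":0,"grip":-1},{"ax":0,"ay":0,"az":-7.3,"x":0.028,"y":0.007,"z":0,"grip":-1},{"ax":0,"ay":0,"az":-7.5,"x":0.029,"y":0.002,"z":0,"grip":-1},{"ax":0,"ay":0,"az":-7.5,"x":0.028,"y":0.005,"z":0,"grip":-1},{"ax":0,"ay":0,"az":-7.5,"x":0.027,"y":0.009,"z":0,"grip":-1},{"ax":0,"ay":0,"az":-7.5,"x":0.026,"y":0.012,"z":0,"grip":-1}])

```text
t: 2.8
ee_pos: [0.3663, 0.1588, 0.4288]
orientation: [[-0.643, 0.766, 0.001], [0.766, 0.643, 0.0], [-0.0, 0.0, -1.0]]
contact_force: [0.3, -0.5, -0.5]
gripper_width: 0.0858
```

Request:
carry_out(plan=[{"ax":0,"ay":0,"az":-7.5,"x":0.024,"y":0.016,"z":0,"grip":-1},{"ax":0,"ay":0,"az":-7.5,"x":0.021,"y":0.018,"z":0,"grip":-1},{"ax":0,"ay":0,"az":-7.0,"x":0.007,"y":0.024,"z":0,"grip":-1},{"ax":0,"ay":0,"az":-7.0,"x":0.005,"y":0.025,"z":0,"grip":-1},{"ax":0,"ay":0,"az":-7.0,"x":0.001,"y":0.026,"z":0,"grip":-1},{"ax":0,"ay":0,"az":-7.0,"x":-0.002,"y":0.025,"z":0,"grip":-1},{"ax":0,"ay":0,"az":-7.0,"x":-0.005,"y":0.025,"z":0,"grip":-1}])

```text
t: 3.5
ee_pos: [0.401, 0.3353, 0.4287]
orientation: [[-1.0, -0.0, 0.0], [-0.0, 1.0, -0.0], [-0.0, -0.0, -1.0]]
contact_force: [-0.7, -0.1, 0.6]
gripper_width: 0.0851
```

```bash
python3 -c "
from h import *
st();w=cam('wrist');cv2.imwrite('pics/w1.png',w['px'])
import pickle;pickle.dump(w,open('w1.pkl','wb'))"
```

```text
t 3.5 q [0.7, 0.25, -0.09, 1.23, -0.0, 0.7] p [0.401, 0.3353, 0.4287] yaw -180.0 F [-0.7, -0.1, 0.6] w 0.0851
```

View pics/w1.png

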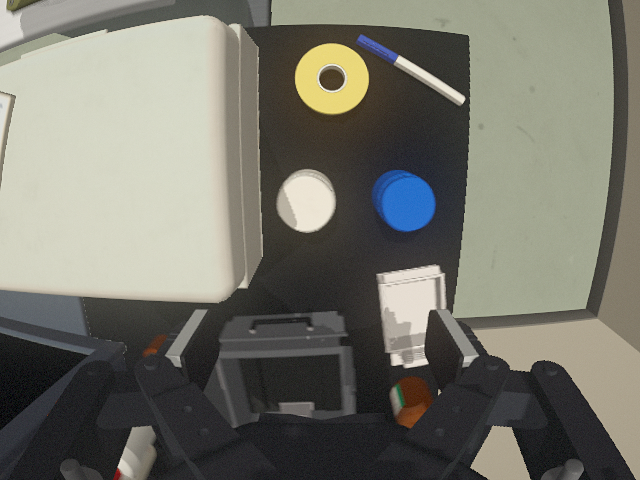

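Request:
carry_out(plan=[{"ax":0,"ay":0,"az":0,"x":-0.045,"y":-0.008,"z":-0.005,"grip":-1},{"ax":0,"ay":0,"az":0,"x":-0.045,"y":-0.008,"z":-0.005,"grip":-1},{"ax":0,"ay":0,"az":0,"x":-0.045,"y":-0.008,"z":-0.005,"grip":-1},{"ax":0,"ay":0,"az":0,"x":-0.045,"y":-0.008,"z":-0.005,"grip":-1},{"ax":0,"ay":0,"az":0,"x":0,"y":0,"z":0,"grip":-1}])

```text
t: 4.05
ee_pos: [0.5857, 0.2999, 0.4471]
orientation: [[-1.0, 0.01, 0.002], [0.01, 1.0, -0.001], [-0.002, -0.001, -1.0]]
contact_force: [-1.2, 0.9, -1.3]
gripper_width: 0.0855
```

```bash
python3 -c "
from h import *
st();w=cam('wrist');cv2.imwrite('pics/w2.png',w['px'])
import pickle;pickle.dump(w,open('w2.pkl','wb'))"
```

```text
t 4.05 q [0.47, 0.49, 0.32, 1.4, -0.0, 0.48] p [0.5857, 0.2999, 0.4471] yaw 179.4 F [-1.2, 0.9, -1.3] w 0.0855
```

View pics/w2.png

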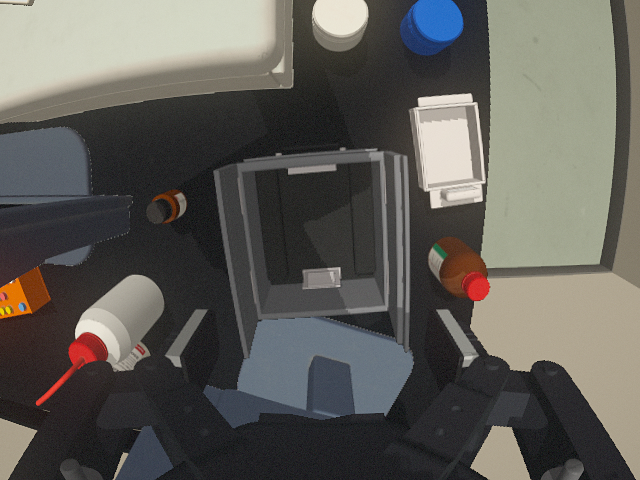

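```bash
python3 -c "
from h import *
import pickle;w=pickle.load(open('w2.pkl','rb'))
crop(w,205,135,415,360,'w2c.png'); crop(w,400,85,500,215,'w2t.png')
crop(w,300,0,400,60,'w2j.png')"
```

```text
w2c.png scale 2
w2t.png scale 4
w2j.png scale 8
```

View pics/w2c.png

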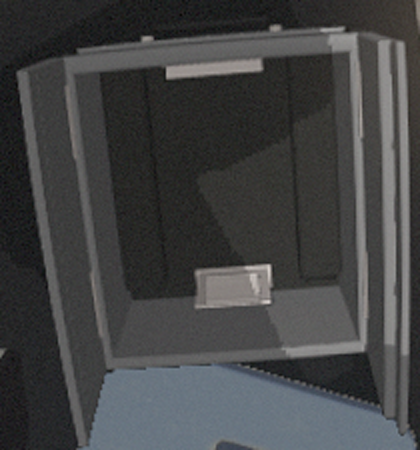

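View pics/w2t.png

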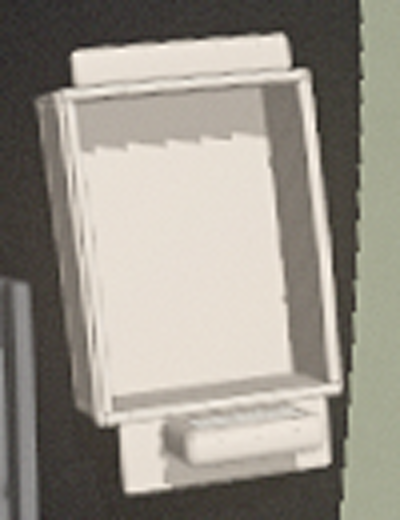

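```bash
python3 -c "
from h import *
import pickle;w=pickle.load(open('w2.pkl','rb'))
w['px']=np.clip(w['px'].astype(float)*1.8+20,0,255).astype(np.uint8)
crop(w,205,140,315,222,'c1.png',7); crop(w,310,140,420,222,'c2.png',7); crop(w,240,255,350,337,'c3.png',7); crop(w,330,255,420,337,'c4.png',7)"
```

```text
c1.png scale 7
c2.png scale 7
c3.png scale 7
c4.png scale 7
```

View pics/c1.png

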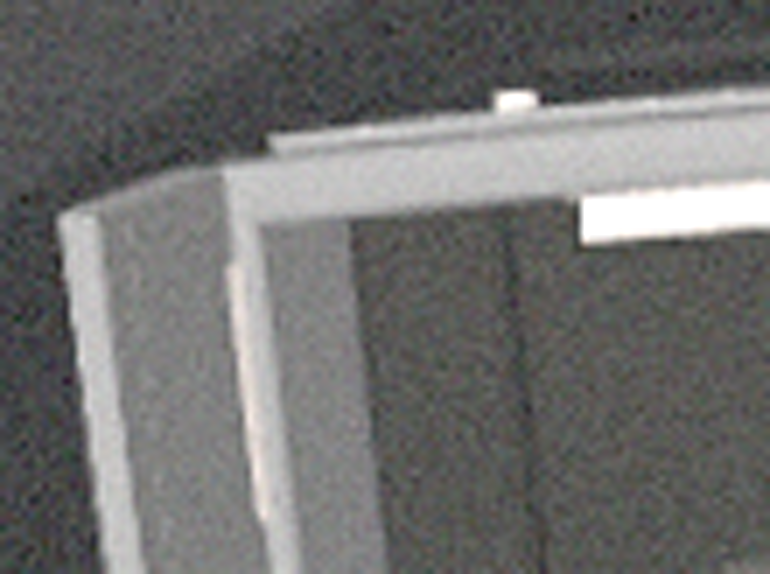

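View pics/c2.png

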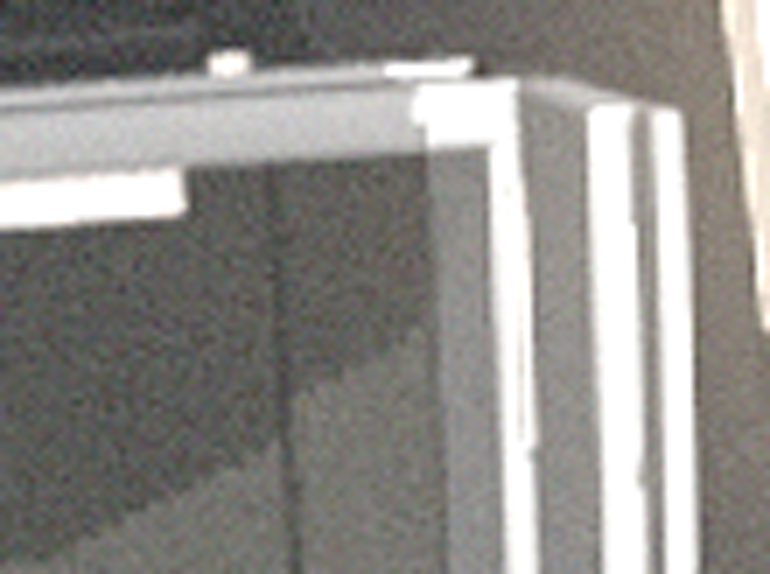

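View pics/c3.png

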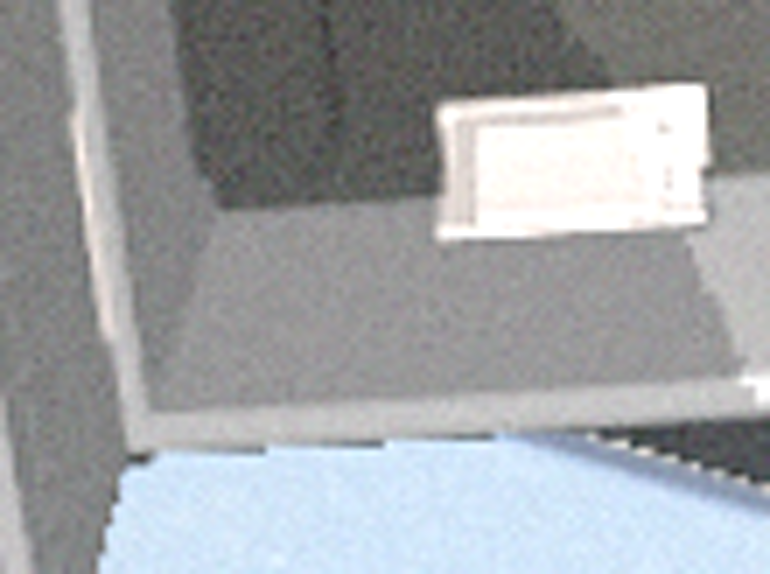

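View pics/c4.png

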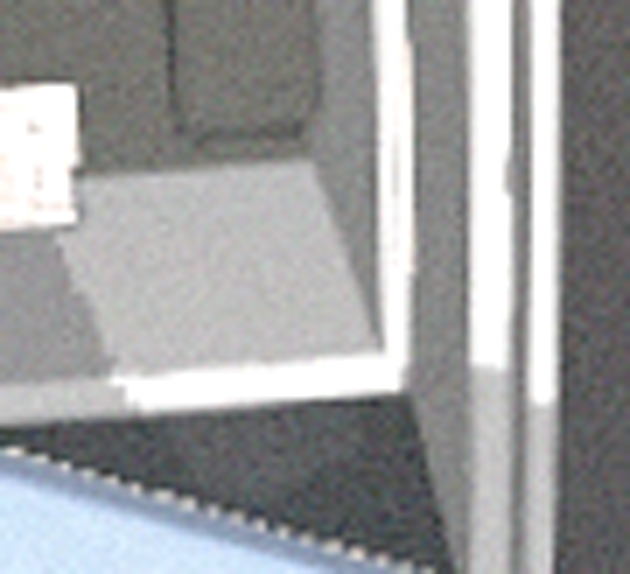

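```bash
cat > fit.py <<'E'
from h import *
import pickle
from scipy.optimize import least_squares
def pose(p,L): # p x,y,yaw,z ; L mm local
    c,s=np.cos(p[2]),np.sin(p[2]); L=np.array(L)/1000.
    return np.c_[p[0]+c*L[:,0]-s*L[:,1],p[1]+s*L[:,0]+c*L[:,1],L[:,2]+(p[3] if len(p)>3 else 0)]
def fit(w,L,uv,p0):
    r=least_squares(lambda p:(proj(w,pose(p,L))-uv).ravel(),p0,loss="soft_l1"); 
    return r.x,(proj(w,pose(r.x,L))-uv)
def up(org,s,pts): return np.array(org)+(np.array(pts,float)+.5)/s-.5
E
python3 - <<'E'
from fit import *
w=pickle.load(open('w2.pkl','rb'))
L=[(66,62,84),(57,24,43),(66,-62,84),(57,-24,43),(-76,62,84),(-50,14,43),(-50,-14,43),(-76,-62,84),(-76,-62,26),(-76,62,26)]
uv=np.vstack([up((205,140),7,[(262,225),(582,243)]),up((310,140),7,[(492,148),(185,215)]),up((240,255),7,[(150,412),(438,105),(705,88)]),up((330,255),7,[(382,352),(310,160)]),up((240,255),7,[(220,210)])])
for p0 in ([.62,.27,np.pi],[.62,.27,np.pi,0]):
    x,e=fit(w,L,uv,p0); print(x.round(4),np.degrees(x[2])); print(e.round(1).tolist())
T=[(50,-35,32),(50,35,32),(-40,-35,32),(-40,35,32),(60,31,32),(60,-31,32),(-60,31,32),(-60,-31,32)]
uvt=up((400,85),4,[(308,72),(68,92),(342,388),(100,424),(72,50),(290,35),(125,493),(328,467)])
for p0 in ([.55,.4,np.pi],[.55,.4,np.pi,0]):
    x,e=fit(w,T,uvt,p0); print(x.round(4),np.degrees(x[2])); print(e.round(1).tolist())
E
```

```text
[0.6033 0.295  3.2097] 183.90058336103257
[[-0.1, -0.6], [0.5, -1.8], [-0.5, -0.7], [0.0, -1.6], [0.0, -0.2], [5.3, 2.1], [-6.8, 2.7], [0.1, -0.1], [2.5, 5.2], [-2.4, 5.7]]
[ 0.6042  0.2949  3.2103 -0.0045] 183.93885316398834
[[0.7, -0.0], [0.8, -1.3], [-1.5, -0.1], [-0.3, -1.2], [0.7, -1.4], [5.4, 1.4], [-7.0, 2.0], [-0.7, -1.3], [1.9, 4.4], [-1.9, 4.9]]
[0.5237 0.4401 3.2864] 188.29449161742752
[[0.1, -0.6], [-1.1, -1.0], [-0.6, 1.8], [0.8, 0.2], [0.2, -0.2], [0.1, -0.2], [-0.3, 0.6], [0.7, 0.1]]
[ 0.5237  0.4412  3.2864 -0.0033] 188.29477719354784
[[-0.1, -0.2], [-0.8, -0.7], [-0.9, 1.5], [1.0, -0.2], [0.5, 0.2], [-0.1, 0.2], [-0.1, 0.1], [0.5, -0.3]]
```

View pics/w2j.png

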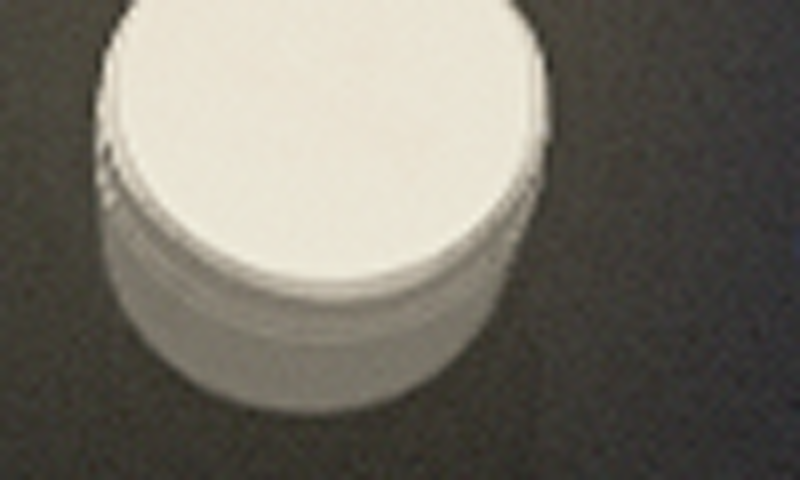

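```bash
cat >> fit.py <<'E'
def wire(C,p,segs,col,s,org,img):
    for a,b in segs:
        q=(proj(C,pose(p,[a,b]))-org+.5)*s-.5
        cv2.line(img,tuple(int(v) for v in np.round(q[0]*16)),tuple(int(v) for v in np.round(q[1]*16)),col,1,cv2.LINE_AA,4)
def box(x0,x1,y0,y1,z0,z1,vert=True):
    S=[]
    for z in ((z0,z1)): S+=[((x0,y0,z),(x1,y0,z)),((x1,y0,z),(x1,y1,z)),((x1,y1,z),(x0,y1,z)),((x0,y1,z),(x0,y0,z))]
    if vert: S+=[((x,y,z0),(x,y,z1)) for x in (x0,x1) for y in (y0,y1)]
    return S
CASE=box(-76,66,-62,62,8,84)+box(-83,75,-69,69,0,84)+[((57,-24,43),(57,24,43)),((-50,-14,43),(-50,14,43)),((-58.5,-14,60),(-58.5,14,60)),((-50,-14,43),(-58.5,-14,60)),((-50,14,43),(-58.5,14,60))]
TUB=box(-40,50,-35,35,0,32)+box(50,60,-31,31,28,32)+box(-60,-40,-31,31,28,32)+box(-50,-40,-20,20,32,56)
def overlay(C,items,x0,y0,x1,y1,name):
    s=int(min(800/(x1-x0),600/(y1-y0))); im=cv2.resize(C["px"][y0:y1,x0:x1],None,fx=s,fy=s,interpolation=cv2.INTER_CUBIC)
    im=np.clip(im.astype(float)*1.4+20,0,255).astype(np.uint8)
    for p,S,col in items: wire(C,p,S,col,s,np.array([x0,y0]),im)
    cv2.imwrite("pics/"+name,im)
E
python3 - <<'E'
from fit import *
w=pickle.load(open('w2.pkl','rb'))
L=[(66,62,84),(57,24,43),(66,-62,84),(57,-24,43),(-76,62,84),(-76,-62,84),(-76,-62,8),(-76,62,8)]
uv=np.vstack([up((205,140),7,[(262,225),(582,243)]),up((310,140),7,[(492,148),(185,215)]),up((240,255),7,[(150,412)]),up((330,255),7,[(382,352),(310,160)]),up((240,255),7,[(220,210)])])
for p0 in ([.62,.27,np.pi],[.62,.27,np.pi,0]):
    x,e=fit(w,L,uv,p0); print(x.round(4),np.degrees(x[2])); print(e.round(1).tolist())
    if len(x)==3: pc=x
pt=[.5237,.4401,3.2864]
t=cam("top");s=cam("side")
pickle.dump((t,s),open('ts.pkl','wb'))
overlay(w,[(pc,CASE,(0,255,0)),(pt,TUB,(0,0,255))],205,85,505,340,"ow.png")
overlay(t,[(pc,CASE,(0,255,0)),(pt,TUB,(0,0,255))],140,130,270,250,"ot.png")
overlay(s,[(pc,CASE,(0,255,0)),(pt,TUB,(0,0,255))],210,260,320,400,"os.png")
E
```

```text
[0.604  0.295  3.2089] 183.8588658083562
[[-0.1, 0.2], [0.6, -1.1], [-0.5, 0.1], [0.0, -0.9], [0.0, 0.5], [0.0, 0.6], [0.4, 0.0], [-0.5, 0.2]]
[ 6.0430e-01  2.9500e-01  3.2091e+00 -1.1000e-03] 183.86823976094195
[[0.2, 0.4], [0.7, -0.9], [-0.7, 0.3], [-0.0, -0.7], [0.2, 0.2], [-0.2, 0.4], [0.3, -0.1], [-0.3, 0.1]]
```

View pics/ow.png

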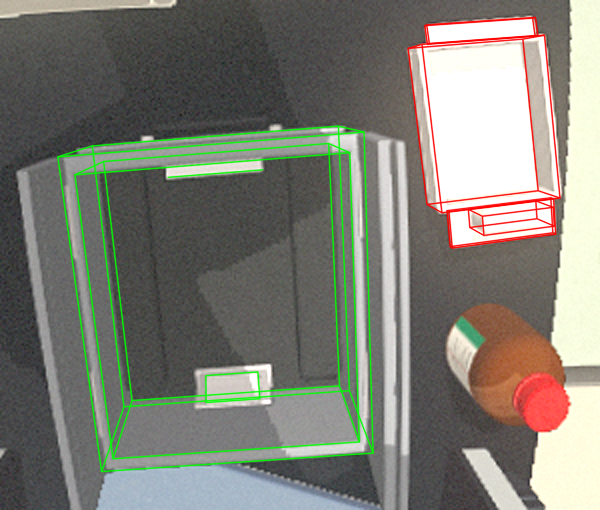

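View pics/ot.png

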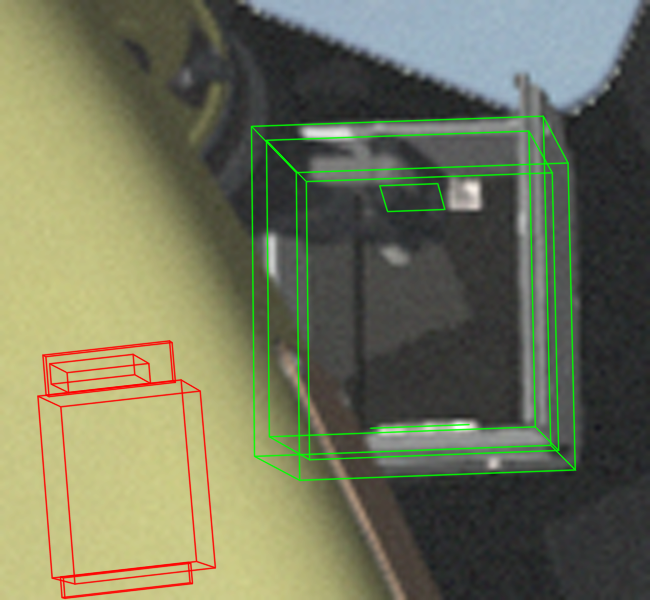

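View pics/os.png

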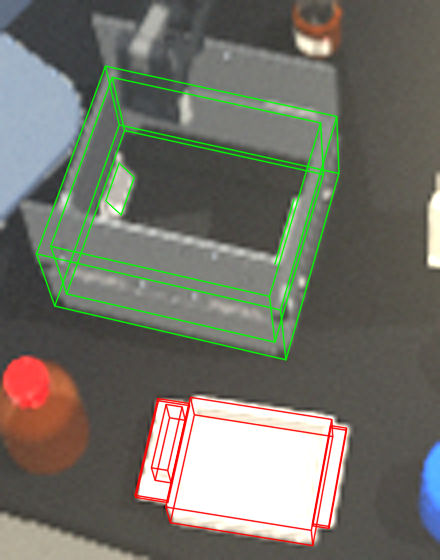

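Run:
```python
from fit import *
w=pickle.load(open('w2.pkl','rb')); w1=pickle.load(open('w1.pkl','rb'))
print("cap",atz(w,(476,288),.103)); 
pc=np.array([.604,.295,3.2089])
R=np.array([[np.cos(pc[2]),-np.sin(pc[2])],[np.sin(pc[2]),np.cos(pc[2])]])
def tocase(P): return np.r_[R.T@(P[:2]-pc[:2])*1000,P[2]*1000].round(1)
for nm,u,z in [("flanged near L",up((310,140),7,[(590,108)])[0],.160),("flanged near R",up((310,140),7,[(682,110)])[0],.160),("flanged far L",up((330,255),7,[(470,500)])[0],.16),("flanged far R",up((330,255),7,[(555,500)])[0],.16),("reb near L",up((205,140),7,[(62,215)])[0],.154),("reb near R",up((205,140),7,[(100,212)])[0],.154)]:
    print(nm,tocase(atz(w,u,z)))
crop(w1,225,150,450,310,"j1.png",3)
print(pinch_z)
```

```text
cap [0.65129485 0.45001796 0.103     ]
flanged near L [ 75.3 -61.  160. ]
flanged near R [ 74.7 -70.3 160. ]
flanged far L [-57.1 -60.6 160. ]
flanged far R [-58.2 -70.6 160. ]
reb near L [ 74.8  67.4 154. ]
reb near R [ 74.6  63.3 154. ]
j1.png scale 3
0.1547
```

View pics/j1.png

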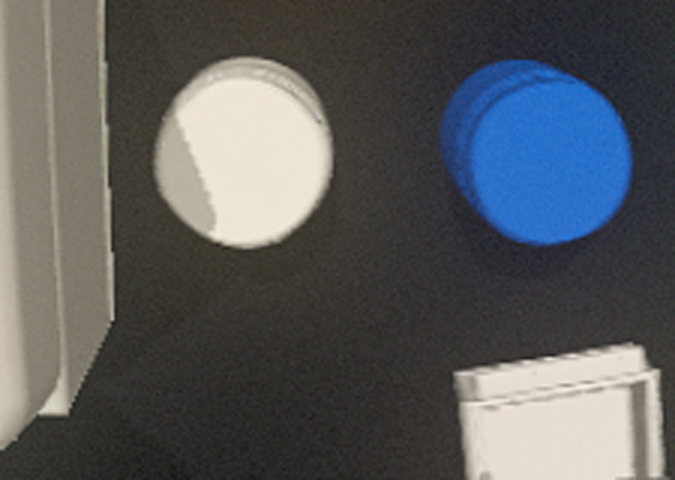

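Run:
```python
from fit import *
w=pickle.load(open('w2.pkl','rb')); w1=pickle.load(open('w1.pkl','rb'))
o=observe(); Rt=np.array(o["orientation"]); p=np.array(o["ee_pos"])
for u in [(215,310),(210,311),(167,363),(218,352),(427,311),(432,311),(480,357),(428,350)]:
    O,v=ray(w,u); O=Rt.T@(O-p); v=Rt.T@v
    yy=-.0427 if u[0]<320 else .0427
    k=(yy-O[1])/v[1]; print(u,(O+k*v).round(4))
c=up((225,150),3,[(253,163)])[0]; print("jar lid top",atz(w1,c,.062), )
for n,(x,y) in dict(L=(173,163),R=(333,160),T=(253,83),B=(253,247)).items(): print(n,atz(w1,up((225,150),3,[(x,y)])[0],.058).round(4))
for n,(x,y,z) in dict(boxlow_mid=(112,318,0),boxlow_mid2=(105,60,0),e1=(58,415,.09),e2=(48,60,.1)).items(): print(n,atz(w1,up((225,150),3,[(x,y)])[0],z).round(4))
```

```text
(215, 310) [ 0.0026 -0.0427  0.1603]
(210, 311) [ 0.0053 -0.0427  0.1541]
(167, 363) [ 0.0108 -0.0427  0.1111]
(218, 352) [-0.0148 -0.0427  0.1566]
(427, 311) [-0.0005  0.0427  0.165 ]
(432, 311) [0.0027 0.0427 0.1586]
(480, 357) [0.0121 0.0427 0.1116]
(428, 350) [-0.0143  0.0427  0.1569]
jar lid top [0.38835664 0.32430102 0.062     ]
L [0.389  0.2993 0.058 ]
R [0.3881 0.3489 0.058 ]
T [0.3642 0.3243 0.058 ]
B [0.4159 0.324  0.058 ]
boxlow_mid [0.4587 0.2682 0.    ]
boxlow_mid2 [0.3615 0.2692 0.    ]
e1 [0.4601 0.2651 0.09  ]
e2 [0.3525 0.2703 0.1   ]
```

```bash
python3 -c "
from fit import *
R=down(np.radians(188.3))
plan([((.5682,.4466,.40),R),((.5682,.4466,.26),R)],grip=-0.5)"
```

```text
-> [0.568  0.4467 0.4   ] rows 4
-> [0.568  0.4467 0.26  ] rows 8
[{"ax": 0, "ay": 0, "az": -2.2, "x": 0.003, "y": 0.036, "z": 0.012, "grip": -0.5}, {"ax": 0, "ay": 0, "az": -2.1, "x": 0.002, "y": 0.037, "z": 0.012, "grip": -0.5}, {"ax": 0, "ay": -0.1, "az": -2.2, "x": 0.001, "y": 0.036, "z": 0.012, "grip": -0.5}, {"ax": 0, "ay": 0, "az": -2.2, "x": -0.001, "y": 0.037, "z": 0.012, "grip": -0.5}, {"ax": 0, "ay": 0, "az": 0, "x": 0, "y": 0, "z": 0.035, "grip": -0.5}, {"ax": 0, "ay": 0, "az": 0, "x": 0, "y": 0, "z": 0.035, "grip": -0.5}, {"ax": 0, "ay": 0, "az": 0, "x": 0, "y": 0, "z": 0.035, "grip": -0.5}, {"ax": 0, "ay": 0, "az": 0, "x": 0, "y": 0, "z": 0.035, "grip": -0.5}]
```

Request:
carry_out(plan=[{"ax":0,"ay":0,"az":-2.2,"x":0.003,"y":0.036,"z":0.012,"grip":-0.5},{"ax":0,"ay":0,"az":-2.1,"x":0.002,"y":0.037,"z":0.012,"grip":-0.5},{"ax":0,"ay":0,"az":-2.2,"x":0.001,"y":0.036,"z":0.012,"grip":-0.5},{"ax":0,"ay":0,"az":-2.2,"x":-0.001,"y":0.037,"z":0.012,"grip":-0.5},{"ax":0,"ay":0,"az":0,"x":0,"y":0,"z":0.035,"grip":-0.5},{"ax":0,"ay":0,"az":0,"x":0,"y":0,"z":0.035,"grip":-0.5},{"ax":0,"ay":0,"az":0,"x":0,"y":0,"z":0.035,"grip":-0.5},{"ax":0,"ay":0,"az":0,"x":0,"y":0,"z":0.025,"grip":-0.5}])

```text
t: 5.0
ee_pos: [0.5653, 0.4471, 0.2687]
orientation: [[-0.989, -0.148, -0.003], [-0.148, 0.989, -0.002], [0.003, -0.001, -1.0]]
contact_force: [-0.4, 0.3, 0.2]
gripper_width: 0.0644
```

```bash
python3 -c "
from fit import *
st();w=cam('wrist');cv2.imwrite('pics/w3.png',w['px'])
pickle.dump(w,open('w3.pkl','wb'))
pc=[.604,.295,3.2089];pt=[.5237,.4401,3.2864]
overlay(w,[(pc,CASE,(0,255,0)),(pt,TUB,(0,0,255))],120,60,520,430,'o3.png')"
```

```text
t 5.0 q [0.67, 0.67, 0.18, 1.09, 0.0, 0.52] p [0.5653, 0.4471, 0.2687] yaw -171.5 F [-0.4, 0.3, 0.2] w 0.0644
```

View pics/w3.png

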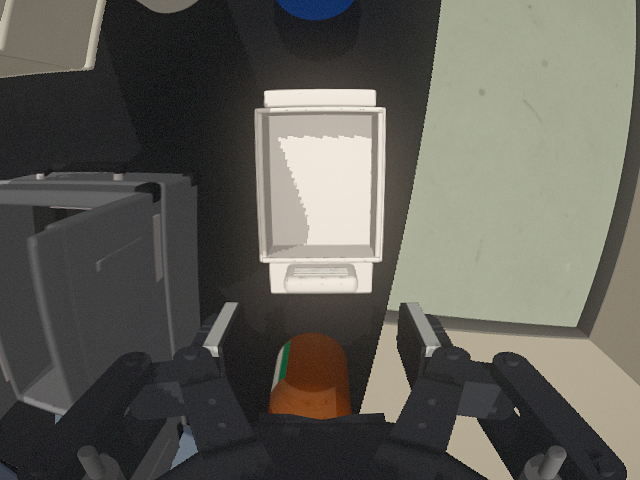

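View pics/o3.png

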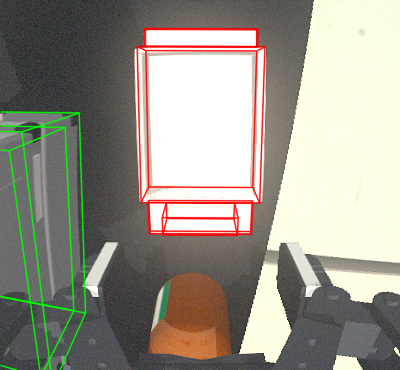

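Request:
carry_out(plan=[{"ax":0,"ay":0,"az":0,"x":-0.002,"y":0,"z":0.03,"grip":-0.5},{"ax":0,"ay":0,"az":0,"x":0,"y":0,"z":0.025,"grip":-0.5},{"ax":0,"ay":0,"az":0,"x":0,"y":0,"z":0.009,"grip":-0.4},{"ax":0,"ay":0,"az":0,"x":0,"y":0,"z":0,"grip":0.3},{"ax":0,"ay":0,"az":0,"x":0,"y":0,"z":0,"grip":1},{"ax":0,"ay":0,"az":0,"x":0,"y":0,"z":0,"grip":1},{"ax":0,"ay":0,"az":0,"x":0,"y":0,"z":0,"grip":1}], newtons=80)

```text
t: 5.75
ee_pos: [0.5703, 0.4478, 0.2082]
orientation: [[-0.989, -0.146, 0.002], [-0.146, 0.989, 0.002], [-0.002, 0.001, -1.0]]
contact_force: [0.4, 0.8, -0.7]
gripper_width: 0.0383
```

```bash
python3 -c "
from fit import *
st();w=cam('wrist');cv2.imwrite('pics/w4.png',w['px'])"
```

```text
t 5.75 q [0.67, 0.72, 0.11, 0.96, 0.0, 0.52] p [0.5703, 0.4478, 0.2082] yaw -171.6 F [0.4, 0.8, -0.7] w 0.0383
```

View pics/w4.png

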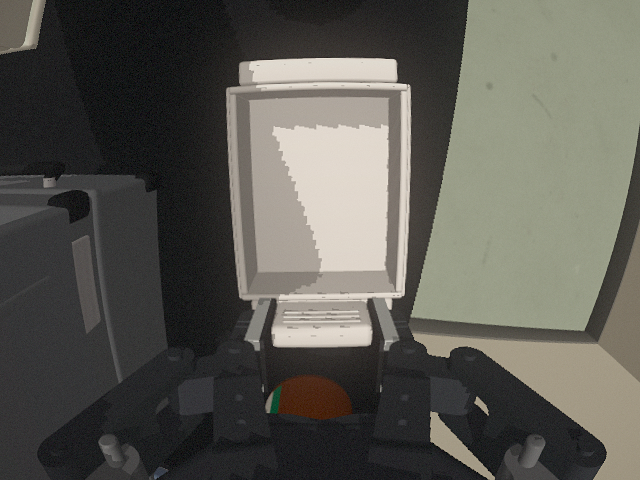

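Request:
carry_out(plan=[{"ax":0,"ay":0,"az":0,"x":0,"y":0,"z":-0.015,"grip":1},{"ax":0,"ay":0,"az":0,"x":0,"y":0,"z":-0.03,"grip":1},{"ax":0,"ay":0,"az":0,"x":0,"y":0,"z":-0.04,"grip":1},{"ax":0,"ay":0,"az":0,"x":0,"y":0,"z":-0.045,"grip":1},{"ax":0,"ay":0,"az":0,"x":0,"y":0,"z":-0.045,"grip":1},{"ax":0,"ay":0,"az":0,"x":0,"y":0,"z":-0.03,"grip":1},{"ax":0,"ay":0,"az":0,"x":0,"y":0,"z":-0.015,"grip":1},{"ax":0,"ay":0,"az":0,"x":0,"y":0,"z":0,"grip":1}])

```text
t: 6.6
ee_pos: [0.5702, 0.4476, 0.4307]
orientation: [[-0.989, -0.146, 0.005], [-0.146, 0.989, 0.004], [-0.006, 0.003, -1.0]]
contact_force: [-0.4, 0.2, -1.7]
gripper_width: 0.038
```

```bash
python3 -c "
from fit import *
st();w=cam('wrist');cv2.imwrite('pics/w5.png',w['px']);pickle.dump((w,observe()),open('w5.pkl','wb'));crop(w,220,40,430,360,'w5c.png',2)
s=cam('side');crop(s,180,200,340,380,'s5.png',3)"
```

```text
t 6.6 q [0.67, 0.63, 0.53, 1.46, 0.0, 0.52] p [0.5702, 0.4476, 0.4307] yaw -171.6 F [-0.4, 0.2, -1.7] w 0.038
w5c.png scale 2
s5.png scale 3
```

View pics/w5.png

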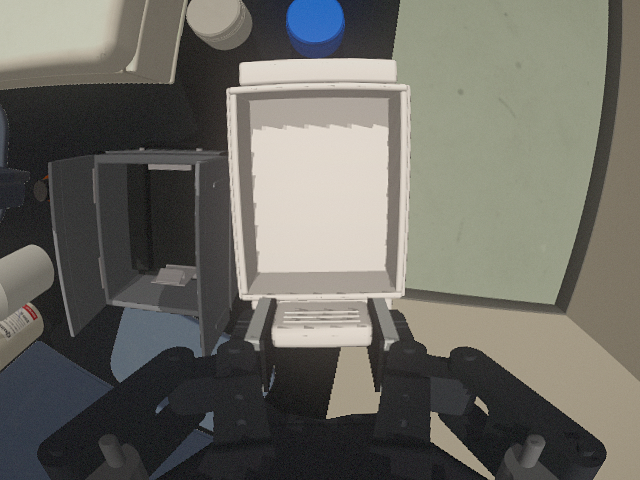

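View pics/s5.png

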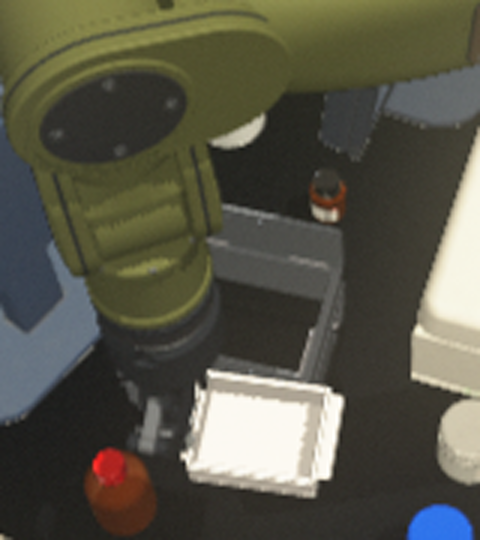

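```bash
python3 -c "
from fit import *
w,_=pickle.load(open('w5.pkl','rb'))
crop(w,225,50,325,115,'d1.png',7);crop(w,320,50,420,115,'d2.png',7);crop(w,230,280,330,355,'d3.png',7);crop(w,315,280,415,355,'d4.png',7)
a=[cv2.imread('pics/d%d.png'%i) for i in (1,2,3,4)]
m=np.zeros((980,1400,3),np.uint8);m[:455,:700]=a[0];m[:455,700:]=a[1];m[455:980,:700]=a[2];m[455:980,700:]=a[3]
cv2.imwrite('pics/d.png',cv2.resize(m,(800,560),interpolation=cv2.INTER_AREA))
"
```

```text
d1.png scale 7
d2.png scale 7
d3.png scale 7
d4.png scale 7
```

View pics/d.png

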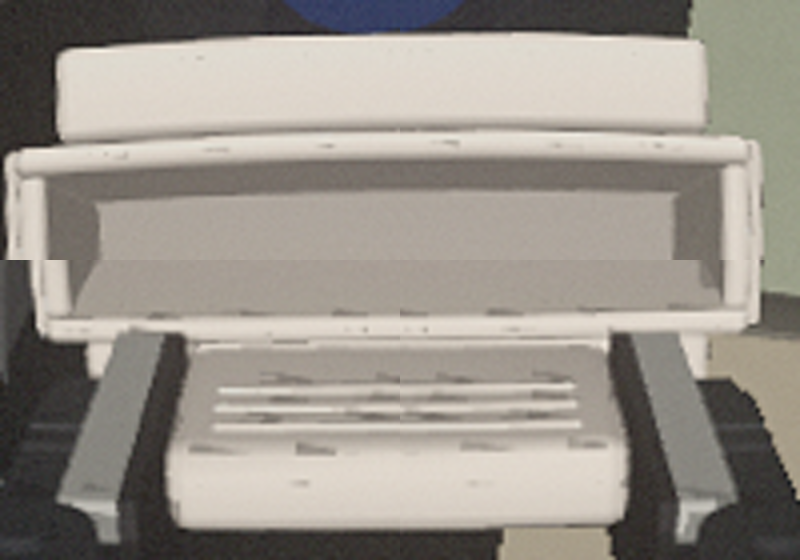

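```bash
cat > tubfit.py <<'E'
from fit import *
def fit6(w,o,L,uv):
    Rt=np.array(o["orientation"]);p=np.array(o["ee_pos"])
    L=np.array(L)/1000.
    B=np.diag([1,-1,-1.])  # tub axes in tool approx: x_t=tool x, y=-tool y? 
    def f(v):
        M=B@Ro.from_rotvec(v[3:]).as_matrix(); X=L@M.T+v[:3]
        return (proj(w,X@Rt.T+p)-uv).ravel()
    r=least_squares(f,[.045,0,.21,0,0,0],loss="soft_l1")
    M=B@Ro.from_rotvec(r.x[3:]).as_matrix()
    return r.x[:3],M,r.fun.reshape(-1,2),np.degrees(r.x[3:])
E
python3 - <<'E'
from tubfit import *
w,o=pickle.load(open('w5.pkl','rb'))
L=[(60,31,32),(60,-31,32),(50,35,32),(50,-35,32),(-40,35,32),(-40,-35,32),(-40,20,56),(-40,-20,56),(-50,20,56),(-50,-20,56)]
uv=np.array([(239.5,62.5),(396.75,60.5),(226.3,88.75),(410,85),(240,300),(403,297),(272,327.5),(372,327),(274.5,346.25),(368.75,346.25)])
t,M,e,rv=fit6(w,o,L,uv); print(t.round(4),rv.round(2)); print(e.round(1).tolist())
# tab mid point at top in tool
print("tab top centre in tool",(t+M@np.array([-.045,0,.056])).round(4))
E
```

```text
[0.0454 0.0004 0.2079] [-0.23 -3.35  0.88]
[[-2.3, 0.5], [2.0, -0.3], [1.6, -0.1], [-1.1, 0.6], [3.7, -1.8], [-3.2, -0.7], [-2.1, -0.1], [1.3, -0.7], [-2.5, 1.9], [3.2, 0.9]]
tab top centre in tool [-0.0028  0.0008  0.1547]
```

```bash
cat > ins.py <<'E'
from tubfit import *
PC=np.array([.604,.295,3.2089])
TT=np.array([.046,0,.2082]); M=np.diag([1,-1,-1.])
def tubpose(cx,cy,cz,th,dyaw=0):
    Rc=Ro.from_euler('z',PC[2]).as_matrix()
    R=Rc@Ro.from_euler('z',dyaw).as_matrix()@Ro.from_euler('y',np.radians(th)).as_matrix()
    C=Rc@np.array([cx,cy,cz])/1000+np.r_[PC[:2],0]
    p=C-R@np.array([.05,0,0])
    Rt=R@M.T; return p-Rt@TT,Rt
E
python3 - <<'E'
from ins import *
o=observe();print(np.round(o['ee_pos'],4))
A=tubpose(33,0,180,25);B=tubpose(33,0,100,25)
print(A[0],B[0])
plan([A],grip=1)
E
```

```text
[0.5698 0.4473 0.4264]
[0.57009337 0.29271438 0.40926463] [0.57009337 0.29271438 0.32926463]
-> [0.5705 0.2932 0.4091] rows 4
[{"ax": 0.2, "ay": -6.2, "az": 1.1, "x": 0.006, "y": -0.038, "z": 0.004, "grip": 1}, {"ax": 0.3, "ay": -6.3, "az": 1.1, "x": 0.005, "y": -0.039, "z": 0.004, "grip": 1}, {"ax": 0.2, "ay": -6.2, "az": 1.1, "x": 0.005, "y": -0.038, "z": 0.004, "grip": 1}, {"ax": 0.3, "ay": -6.3, "az": 1.2, "x": 0.004, "y": -0.038, "z": 0.003, "grip": 1}]
```

Request:
carry_out(plan=[{"ax":0.1,"ay":-3.1,"az":0.6,"x":0.003,"y":-0.019,"z":0.002,"grip":1},{"ax":0.1,"ay":-3.1,"az":0.5,"x":0.003,"y":-0.019,"z":0.002,"grip":1},{"ax":0.2,"ay":-3.2,"az":0.6,"x":0.003,"y":-0.02,"z":0.002,"grip":1},{"ax":0.1,"ay":-3.1,"az":0.5,"x":0.002,"y":-0.019,"z":0.002,"grip":1},{"ax":0.1,"ay":-3.1,"az":0.6,"x":0.003,"y":-0.019,"z":0.002,"grip":1},{"ax":0.1,"ay":-3.1,"az":0.5,"x":0.002,"y":-0.019,"z":0.002,"grip":1},{"ax":0.2,"ay":-3.2,"az":0.6,"x":0.002,"y":-0.019,"z":0.002,"grip":1},{"ax":0.1,"ay":-3.1,"az":0.6,"x":0.002,"y":-0.019,"z":0.001,"grip":1}])

```text
t: 7.5
ee_pos: [0.569, 0.292, 0.4061]
orientation: [[-0.905, -0.066, 0.42], [-0.061, 0.998, 0.026], [-0.42, -0.002, -0.907]]
contact_force: [0.6, 0.6, -1.8]
gripper_width: 0.0381
```

```bash
python3 -c "
from ins import *
st();w=cam('wrist');cv2.imwrite('pics/w6.png',w['px']);pickle.dump((w,observe()),open('w6.pkl','wb'))
o=observe();A=tubpose(33,0,180,25);print((A[0]-o['ee_pos']).round(4),np.degrees(Ro.from_matrix(np.array(o['orientation']).T@A[1]).as_rotvec()).round(2))"
```

```text
t 7.5 q [0.52, 0.29, -0.15, 0.73, -0.19, 0.41] p [0.569, 0.292, 0.4061] yaw -176.1 F [0.6, 0.6, -1.8] w 0.0381
[0.0021 0.0037 0.0039] [-0.37 -0.13 -0.09]
```

View pics/w6.png

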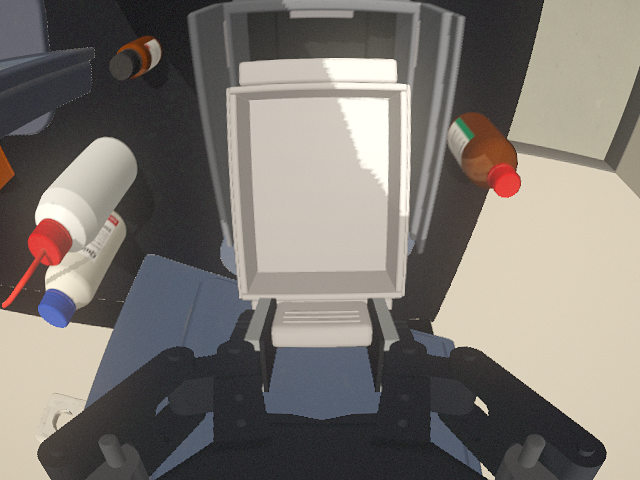

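```bash
cat >> ins.py <<'E'
def ovl(w,o,name,x0=180,y0=0,x1=480,y1=360,k=1.4):
    R=np.array(o['orientation']);p=np.array(o['ee_pos']); s=int(min(800/(x1-x0),600/(y1-y0))) or 1
    im=cv2.resize(w['px'][y0:y1,x0:x1],None,fx=s,fy=s,interpolation=cv2.INTER_CUBIC); im=np.clip(im*k+20,0,255).astype(np.uint8)
    wire(w,PC,CASE,(0,255,0),s,np.array([x0,y0]),im)
    for a,b in TUB:
        X=(np.array([a,b])/1000.@M.T+TT)@R.T+p
        q=(proj(w,X)-[x0,y0]+.5)*s-.5
        cv2.line(im,tuple(int(v) for v in q[0]),tuple(int(v) for v in q[1]),(0,0,255),1)
    cv2.imwrite('pics/'+name,im)
E
python3 -c "
from ins import *
w,o=pickle.load(open('w6.pkl','rb'));ovl(w,o,'o6.png')
ovl(w,o,'o6b.png',180,0,470,100,1.6)"
```

```text
(no output)
```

View pics/o6.png

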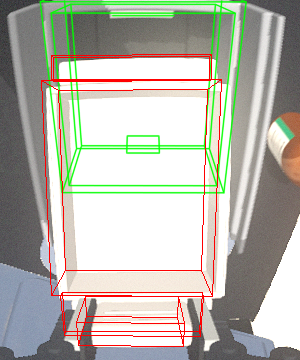

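View pics/o6b.png

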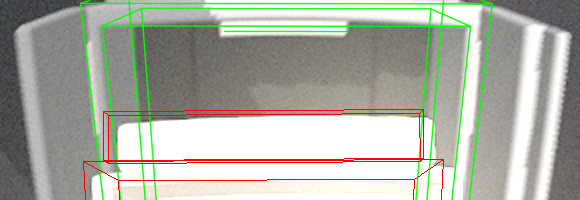

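Run:
```python
from ins import *
w,o=pickle.load(open('w6.pkl','rb'))
L=np.array([(60,31,32),(60,-31,32),(50,35,32),(50,-35,32),(-40,35,32),(-40,-35,32),(-40,20,56),(-40,-20,56),(-50,20,56),(-50,-20,56)])/1000.
uv=np.array([(239.5,62.5),(396.75,60.5),(226.3,88.75),(410,85),(240,300),(403,297),(272,327.5),(372,327),(274.5,346.25),(368.75,346.25)])
w5,o5=pickle.load(open('w5.pkl','rb'))
for W,O in ((w5,o5),(w,o)):
    Rt=np.array(O["orientation"]);p=np.array(O["ee_pos"])
    C=-W['T'][:3,:3].T@W['T'][:3,3]; print("cam in tool",(Rt.T@(C-p)).round(4),np.degrees(Ro.from_matrix(W['T'][:3,:3]@Rt).as_rotvec()).round(2))
    def X(v): return (L@(M@Ro.from_euler('zy',[v[3],v[4] if len(v)>4 else 0]).as_matrix()).T+v[:3])@Rt.T+p
    for v0 in ([.045,0,.208,0],[.045,0,.208,0,0]):
        r=least_squares(lambda v:(proj(W,X(v))-uv).ravel(),v0); print(r.x[:3].round(4),np.degrees(r.x[3:]).round(2),r.cost); 
    print(r.fun.reshape(-1,2).round(1).tolist())
```

```text
cam in tool [0.073  0.0005 0.029 ] [ 13.5   13.35 -89.25]
[4.40e-02 2.00e-04 2.08e-01] [0.84] 44.96047179902466
[4.52e-02 2.00e-04 2.08e-01] [ 0.84 -3.  ] 34.06356950097461
[[-2.1, 0.4], [1.7, -0.2], [1.7, -0.2], [-1.3, 0.7], [3.4, -1.6], [-3.3, -0.7], [-2.2, -0.2], [1.4, -1.0], [-2.6, 2.0], [3.3, 0.7]]
cam in tool [0.0722 0.0033 0.0314] [ 13.49  13.07 -89.2 ]
[0.0437 0.0035 0.2104] [0.9] 46.41052639271283
[0.045  0.0035 0.2105] [ 0.9  -3.18] 34.1370327497013
[[-2.1, 0.3], [1.7, -0.1], [1.7, -0.3], [-1.4, 0.7], [3.3, -1.6], [-3.4, -0.7], [-2.1, -0.1], [1.4, -1.0], [-2.6, 2.0], [3.3, 0.7]]
```

```bash
sed -i 's/^TT=.*/TT=np.array([.0453,.0003,.2082]); M=np.diag([1,-1,-1.])@Ro.from_euler("z",np.radians(.8)).as_matrix()/' ins.py
cat >> ins.py <<'E'
def where():
    o=observe();R=np.array(o['orientation']);p=np.array(o['ee_pos'])
    Rc=Ro.from_euler('z',PC[2]).as_matrix(); Rtub=R@M; c=Rc.T@(p+R@TT+Rtub@np.array([.05,0,0])-np.r_[PC[:2],0])*1000
    e=Ro.from_matrix(Rc.T@Rtub).as_euler('ZYX',degrees=True)
    lip=Rc.T@(p+R@TT+Rtub@np.array([.06,0,.032])-np.r_[PC[:2],0])*1000
    tab=Rc.T@(p+R@TT+Rtub@np.array([-.06,0,.028])-np.r_[PC[:2],0])*1000
    print("corner",c.round(1),"lip end top",lip.round(1),"tab lip bottom",tab.round(1),"yaw,tilt,roll",e.round(2))
E
python3 -c "
from ins import *
st();where()
w=cam('wrist');o=observe();ovl(w,o,'o7.png')
A=tubpose(32,0,150,25);B=tubpose(32,0,90,25)
plan([A,B],grip=1,step=.03)"
```

```text
t 7.55 q [0.51, 0.29, -0.16, 0.73, -0.19, 0.41] p [0.568, 0.289, 0.4053] yaw -176.2 F [-2.3, -3.3, -2.4] w 0.0384
corner [ 35.2   5.1 176.4] lip end top [ 57.7   5.  201.2] tab lip bottom [-52.8   3.6 248. ] yaw,tilt,roll [ 0.78 24.86  0.7 ]
-> [0.5702 0.2915 0.3792] rows 1
-> [0.5708 0.2918 0.3187] rows 4
[{"ax": -0.2, "ay": -0.3, "az": 0.7, "x": 0.009, "y": 0.001, "z": 0.025, "grip": 1}, {"ax": 0, "ay": 0, "az": 0, "x": 0.008, "y": 0, "z": 0.018, "grip": 1}, {"ax": 0, "ay": 0, "az": 0, "x": 0.009, "y": 0, "z": 0.018, "grip": 1}, {"ax": 0, "ay": 0, "az": 0, "x": 0.008, "y": 0, "z": 0.019, "grip": 1}]
```

View pics/o7.png

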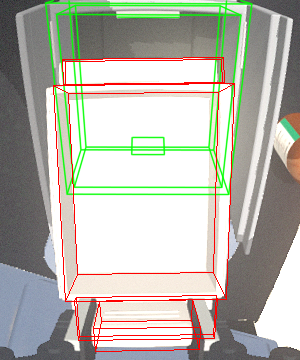

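Request:
carry_out(plan=[{"ax":-0.2,"ay":-0.3,"az":0.7,"x":0.009,"y":0.001,"z":0.025,"grip":1},{"ax":0,"ay":0,"az":0,"x":0.008,"y":0,"z":0.018,"grip":1},{"ax":0,"ay":0,"az":0,"x":0.009,"y":0,"z":0.018,"grip":1},{"ax":0,"ay":0,"az":0,"x":0.008,"y":0,"z":0.019,"grip":1},{"ax":0,"ay":0,"az":0,"x":0,"y":0,"z":0,"grip":1},{"ax":0,"ay":0,"az":0,"x":0,"y":0,"z":0,"grip":1}])

```text
t: 8.2
ee_pos: [0.573, 0.2953, 0.321]
orientation: [[-0.904, -0.058, 0.424], [-0.049, 0.998, 0.031], [-0.425, 0.007, -0.905]]
contact_force: [0.3, 0.6, -0.7]
gripper_width: 0.0378
```

```bash
python3 -c "
from ins import *
st();where()
o=observe();w=cam('wrist');ovl(w,o,'o8.png',180,0,480,100);cv2.imwrite('pics/w8.png',w['px']);where()
A=tubpose(32,0,60,25)
plan([A],grip=1,step=.03)"
```

```text
t 8.2 q [0.52, 0.35, -0.3, 0.52, -0.18, 0.42] p [0.573, 0.2953, 0.321] yaw -176.9 F [0.3, 0.6, -0.7] w 0.0378
corner [28.7 -3.7 92. ] lip end top [ 51.3  -3.6 116.7] tab lip bottom [-59.   -3.8 164.1] yaw,tilt,roll [ 0.13 25.14 -0.09]
corner [27.4 -4.1 93.4] lip end top [ 50.2  -4.  118.1] tab lip bottom [-60.   -4.2 165.8] yaw,tilt,roll [ 0.09 25.3  -0.17]
-> [0.5708 0.2916 0.2889] rows 2
[{"ax": 0.1, "ay": 0.1, "az": 0, "x": 0.009, "y": -0.002, "z": 0.014, "grip": 1}, {"ax": 0.1, "ay": 0.2, "az": 0.1, "x": 0.008, "y": -0.002, "z": 0.015, "grip": 1}]
```

View pics/o8.png

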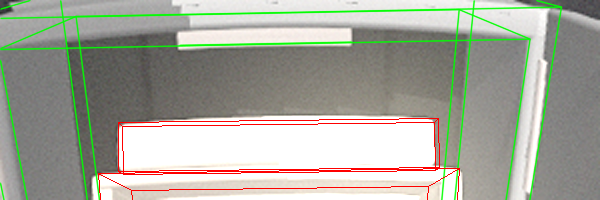

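View pics/w8.png

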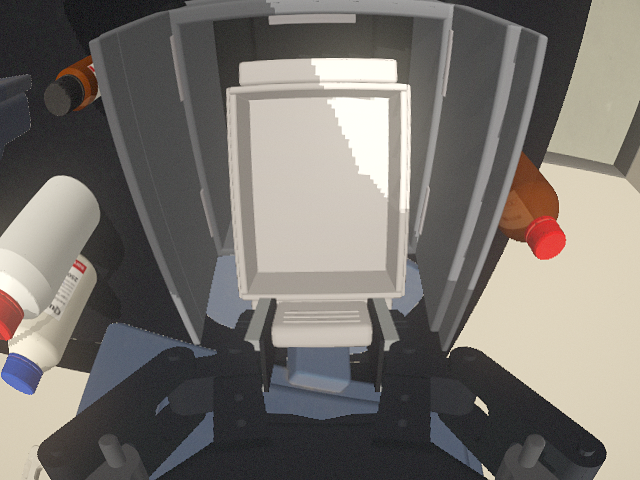

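Request:
carry_out(plan=[{"ax":0.1,"ay":0.1,"az":0,"x":0.009,"y":-0.002,"z":0.014,"grip":1},{"ax":0.1,"ay":0.2,"az":0.1,"x":0.008,"y":-0.002,"z":0.015,"grip":1},{"ax":0,"ay":0,"az":0,"x":0,"y":0,"z":0,"grip":1},{"ax":0,"ay":0,"az":0,"x":0,"y":0,"z":0,"grip":1}])

```text
t: 8.65
ee_pos: [0.571, 0.2915, 0.2898]
orientation: [[-0.905, -0.054, 0.423], [-0.046, 0.999, 0.029], [-0.424, 0.007, -0.906]]
contact_force: [0.2, -0.2, -0.9]
gripper_width: 0.0381
```

```bash
python3 -c "
from ins import *
st();where()
o=observe();w=cam('wrist');ovl(w,o,'o9.png',180,0,480,100);cv2.imwrite('pics/w9.png',w['px']);where()
A=tubpose(32,0,12,25)
plan([A],grip=1,step=.016)"
```

```text
t 8.65 q [0.51, 0.38, -0.35, 0.44, -0.18, 0.42] p [0.571, 0.2915, 0.2898] yaw -177.1 F [0.2, -0.2, -0.9] w 0.0381
corner [31.1  0.2 60.9] lip end top [53.8  0.2 85.6] tab lip bottom [-56.6   0.3 132.9] yaw,tilt,roll [-0.05 25.09 -0.05]
corner [30.5 -0.1 61.5] lip end top [53.1 -0.1 86.2] tab lip bottom [-57.2   0.  133.6] yaw,tilt,roll [-0.07 25.16 -0.09]
-> [0.5701 0.292  0.2412] rows 4
[{"ax": 0, "ay": 0, "az": 0, "x": 0.005, "y": 0, "z": 0.011, "grip": 1}, {"ax": 0, "ay": 0.1, "az": 0, "x": 0.006, "y": 0, "z": 0.011, "grip": 1}, {"ax": 0, "ay": 0, "az": 0, "x": 0.005, "y": 0, "z": 0.011, "grip": 1}, {"ax": 0.1, "ay": 0.1, "az": -0.1, "x": 0.006, "y": 0, "z": 0.011, "grip": 1}]
```

View pics/w9.png

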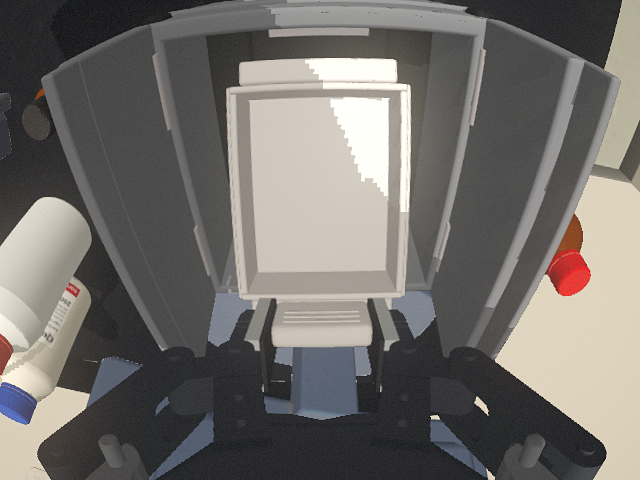

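Run:
```python
from ins import *
o=observe();w=cam('wrist');Rt=np.array(o['orientation']);p=np.array(o['ee_pos'])
for u in [(42,450),(60,425),(160,355),(185,348),(460,350),(500,360),(605,455),(560,400)]:
    O,v=ray(w,u);O=Rt.T@(O-p);v=Rt.T@v
    for X in (0.012,-.012): print(u,(O+v*(X-O[0])/v[0]).round(3),end=' ')
    print()
```

```text
(42, 450) [ 0.012 -0.063  0.075] (42, 450) [-0.012 -0.088  0.091] 
(60, 425) [ 0.012 -0.064  0.084] (60, 425) [-0.012 -0.089  0.104] 
(160, 355) [ 0.012 -0.049  0.121] (160, 355) [-0.012 -0.068  0.155] 
(185, 348) [ 0.012 -0.042  0.126] (185, 348) [-0.012 -0.059  0.162] 
(460, 350) [0.012 0.043 0.125] (460, 350) [-0.012  0.06   0.161] 
(500, 360) [0.012 0.054 0.117] (500, 360) [-0.012  0.075  0.151] 
(605, 455) [0.012 0.065 0.073] (605, 455) [-0.012  0.09   0.089] 
(560, 400) [0.012 0.064 0.095] (560, 400) [-0.012  0.088  0.12 ]
```

Request:
carry_out(plan=[{"ax":0,"ay":0,"az":0,"x":0.005,"y":0,"z":0.011,"grip":1},{"ax":0,"ay":0.1,"az":0,"x":0.006,"y":0,"z":0.011,"grip":1},{"ax":0,"ay":0,"az":0,"x":0.005,"y":0,"z":0.011,"grip":1},{"ax":0,"ay":0.1,"az":0,"x":0.005,"y":0,"z":0.009,"grip":1},{"ax":0,"ay":0,"az":0,"x":0,"y":0,"z":0,"grip":1},{"ax":0,"ay":0,"az":0,"x":0,"y":0,"z":0,"grip":1}])

```text
t: 9.35
ee_pos: [0.569, 0.2912, 0.2409]
orientation: [[-0.907, -0.054, 0.417], [-0.047, 0.999, 0.027], [-0.418, 0.005, -0.908]]
contact_force: [-0.7, -0.1, -1.0]
gripper_width: 0.0378
```

```bash
python3 -c "
from ins import *
st();where()
o=observe();w=cam('wrist');ovl(w,o,'o10.png',180,0,480,100);cv2.imwrite('pics/w10.png',w['px']);where()
s=cam('side');crop(s,180,200,340,380,'s10.png',3)
A=tubpose(32,0,11,25);B=tubpose(41.5,0,11,25)
plan([A,B],grip=1,step=.005)"
```

```text
t 9.35 q [0.51, 0.43, -0.42, 0.33, -0.18, 0.43] p [0.569, 0.2912, 0.2409] yaw -177.0 F [-0.7, -0.1, -1.0] w 0.0378
corner [34.6  0.6 11.9] lip end top [57.1  0.6 36.8] tab lip bottom [-53.6   0.6  83.4] yaw,tilt,roll [-2.000e-02  2.473e+01  4.000e-02]
corner [33.9  0.3 12.7] lip end top [56.4  0.3 37.5] tab lip bottom [-54.2   0.3  84.2] yaw,tilt,roll [-0.03 24.81  0.  ]
s10.png scale 3
-> [0.5704 0.2916 0.2403] rows 1
-> [0.5606 0.291  0.2401] rows 3
[{"ax": 0, "ay": -0.1, "az": 0, "x": 0, "y": 0, "z": 0.002, "grip": 1}, {"ax": 0, "ay": 0, "az": 0, "x": 0.004, "y": 0, "z": -0.002, "grip": 1}, {"ax": 0, "ay": 0, "az": 0, "x": 0.005, "y": 0, "z": -0.002, "grip": 1}]
```

View pics/w10.png

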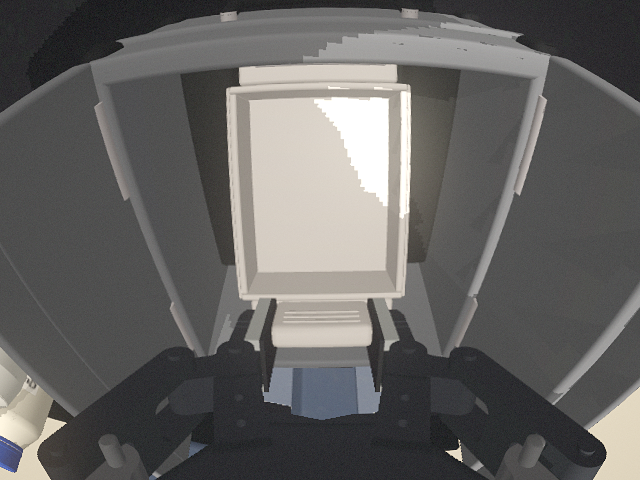

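View pics/s10.png

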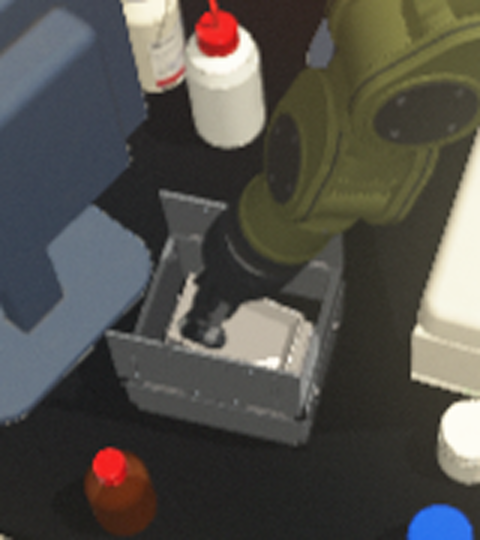

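Request:
carry_out(plan=[{"ax":0,"ay":-0.1,"az":0,"x":0,"y":0,"z":0.002,"grip":1},{"ax":0,"ay":0,"az":0,"x":0.003,"y":0,"z":-0.001,"grip":1},{"ax":0,"ay":0,"az":0,"x":0.003,"y":0,"z":-0.001,"grip":1},{"ax":0,"ay":0,"az":0,"x":0,"y":0,"z":0,"grip":1}])

```text
t: 9.85
ee_pos: [0.5631, 0.2909, 0.2391]
orientation: [[-0.906, -0.054, 0.42], [-0.047, 0.999, 0.028], [-0.42, 0.006, -0.907]]
contact_force: [-0.3, -0.3, -1.7]
gripper_width: 0.038
```

```bash
python3 -c "
from ins import *
st();where()
w=cam('wrist');w['px']=np.clip(w['px']*2.,0,255).astype(np.uint8);crop(w,170,40,460,110,'w11.png')
"
```

```text
t 9.85 q [0.52, 0.42, -0.43, 0.32, -0.19, 0.43] p [0.5631, 0.2909, 0.2391] yaw -177.0 F [-0.3, -0.3, -1.7] w 0.038
corner [40.   0.4 10.2] lip end top [62.5  0.4 35. ] tab lip bottom [-48.1   0.4  81.8] yaw,tilt,roll [-2.000e-02  2.486e+01  1.000e-02]
w11.png scale 2
```

View pics/w11.png

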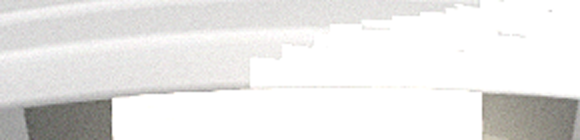

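```bash
python3 -c "
from ins import *
W=[]
for th in (21,17,13,10):
    t=np.radians(th); W.append((*tubpose(63.5-(10*np.cos(t)+32*np.sin(t)),0,9.5,th),.05))
plan(W,grip=1)
"
```

```text
-> [0.5759 0.2917 0.2384] rows 1
-> [0.5895 0.2935 0.2362] rows 2
-> [0.6037 0.2943 0.2343] rows 3
-> [0.6136 0.2948 0.2314] rows 4
[{"ax": 0, "ay": 3.9, "az": 0, "x": -0.011, "y": 0, "z": 0.006, "grip": 1}, {"ax": 0.1, "ay": 4.0, "az": 0, "x": -0.012, "y": 0.001, "z": 0.007, "grip": 1}, {"ax": 0.1, "ay": 4.0, "az": 0, "x": -0.013, "y": 0, "z": 0.006, "grip": 1}, {"ax": 0, "ay": 3.0, "az": 0, "x": -0.009, "y": 0, "z": 0.005, "grip": 1}]
```

Request:
carry_out(plan=[{"ax":0,"ay":3.9,"az":0,"x":-0.011,"y":0,"z":0.006,"grip":1},{"ax":0.1,"ay":4.0,"az":0,"x":-0.012,"y":0.001,"z":0.007,"grip":1},{"ax":0.1,"ay":4.0,"az":0,"x":-0.013,"y":0,"z":0.006,"grip":1},{"ax":0,"ay":3.0,"az":0,"x":-0.009,"y":0,"z":0.005,"grip":1},{"ax":0,"ay":0,"az":0,"x":0,"y":0,"z":0,"grip":1}])

```text
t: 10.4
ee_pos: [0.6158, 0.2951, 0.2314]
orientation: [[-0.983, -0.052, 0.174], [-0.051, 0.999, 0.013], [-0.175, 0.003, -0.985]]
contact_force: [-1.4, 0.4, 0.4]
gripper_width: 0.0379
```

```bash
python3 -c "
from ins import *
st();where()
w=cam('wrist');cv2.imwrite('pics/w12.png',w['px']);where()
W=[]
for th in (7,4,2):
    t=np.radians(th); W.append((*tubpose(64-(10*np.cos(t)+32*np.sin(t)),0,9,th),.05))
plan(W,grip=1)
"
```

```text
t 10.4 q [0.46, 0.57, -0.13, 0.71, -0.07, 0.4] p [0.6158, 0.2951, 0.2314] yaw -177.0 F [-1.4, 0.4, 0.4] w 0.0379
corner [45.7 -0.6  9.8] lip end top [61.1 -0.5 39.6] tab lip bottom [-57.7  -0.4  56.6] yaw,tilt,roll [-0.09 10.06 -0.06]
corner [46.3 -0.4  9.7] lip end top [61.7 -0.4 39.4] tab lip bottom [-57.1  -0.3  56.6] yaw,tilt,roll [-0.06 10.11 -0.04]
-> [0.6228 0.2955 0.2277] rows 1
-> [0.6324 0.296  0.2228] rows 2
-> [0.6386 0.2963 0.2202] rows 3
[{"ax": 0.1, "ay": 3.1, "az": -0.1, "x": -0.007, "y": 0, "z": 0.005, "grip": 1}, {"ax": 0, "ay": 3.0, "az": 0, "x": -0.009, "y": 0, "z": 0.006, "grip": 1}, {"ax": 0, "ay": 2.0, "az": 0, "x": -0.006, "y": 0, "z": 0.003, "grip": 1}]
```

View pics/w12.png

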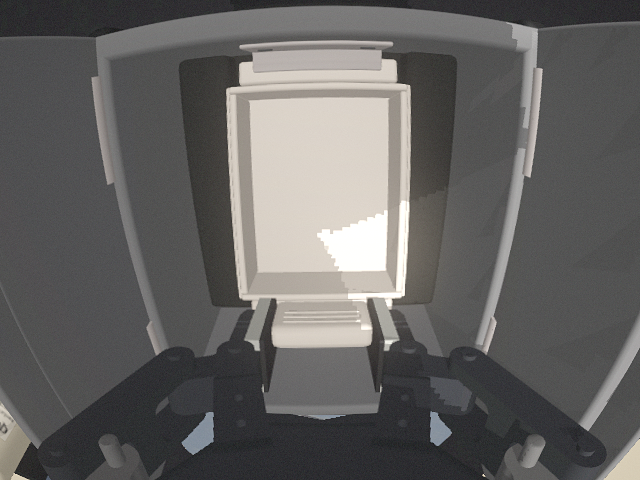

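Request:
carry_out(plan=[{"ax":0.1,"ay":3.1,"az":-0.1,"x":-0.006,"y":0,"z":0.005,"grip":1},{"ax":0,"ay":3.0,"az":0,"x":-0.008,"y":0,"z":0.006,"grip":1},{"ax":0,"ay":0,"az":0,"x":0,"y":0,"z":0,"grip":1}])

```text
t: 10.75
ee_pos: [0.631, 0.2959, 0.2233]
orientation: [[-0.996, -0.054, 0.072], [-0.054, 0.999, 0.005], [-0.073, 0.001, -0.997]]
contact_force: [2.8, -0.0, -0.6]
gripper_width: 0.0379
```

```bash
python3 -c "
from ins import *
st();where()
w=cam('wrist');cv2.imwrite('pics/w13.png',w['px']);where();st()
W=[]
for th in (2,0):
    t=np.radians(th); W.append((*tubpose(64-(10*np.cos(t)+32*np.sin(t)),0,8.5,th),.05))
plan(W,grip=1)
"
```

```text
t 10.75 q [0.44, 0.63, -0.02, 0.85, -0.03, 0.39] p [0.631, 0.2959, 0.2233] yaw -176.9 F [2.8, -0.0, -0.6] w 0.0379
corner [53.  -0.1  8.7] lip end top [65.3 -0.1 39.9] tab lip bottom [-54.7  -0.1  44.6] yaw,tilt,roll [ 0.03  4.16 -0.02]
corner [53.  -0.1  8.7] lip end top [65.3 -0.  39.8] tab lip bottom [-54.6  -0.1  44.7] yaw,tilt,roll [ 0.04  4.23 -0.01]
t 10.8 q [0.44, 0.63, -0.02, 0.85, -0.03, 0.39] p [0.6307, 0.2959, 0.2233] yaw -176.9 F [5.6, 0.0, 0.3] w 0.038
-> [0.6389 0.2964 0.2199] rows 1
-> [0.645  0.2967 0.2171] rows 2
[{"ax": 0, "ay": 2.2, "az": 0, "x": -0.008, "y": 0, "z": 0.004, "grip": 1}, {"ax": 0.1, "ay": 2.0, "az": 0, "x": -0.006, "y": 0, "z": 0.003, "grip": 1}]
```

View pics/w13.png

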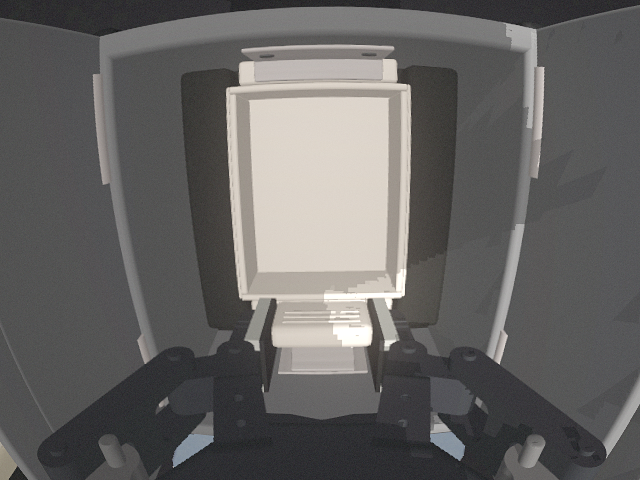

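Request:
carry_out(plan=[{"ax":0,"ay":2.2,"az":0,"x":-0.008,"y":0,"z":0.004,"grip":1},{"ax":0,"ay":2.0,"az":0,"x":-0.005,"y":0,"z":0.004,"grip":1},{"ax":0,"ay":0,"az":0,"x":0,"y":0,"z":0,"grip":1},{"ax":0,"ay":0,"az":0,"x":0,"y":0,"z":0,"grip":1}])

```text
t: 11.2
ee_pos: [0.6438, 0.2967, 0.2162]
orientation: [[-0.999, -0.054, 0.001], [-0.054, 0.999, 0.001], [-0.001, 0.001, -1.0]]
contact_force: [6.3, 0.4, -0.7]
gripper_width: 0.038
```

```bash
python3 -c "
from ins import *
st();where()
w=cam('wrist');cv2.imwrite('pics/w14.png',w['px']);where();st()
"
```

```text
t 11.2 q [0.43, 0.68, 0.07, 0.95, 0.0, 0.38] p [0.6438, 0.2967, 0.2162] yaw -176.9 F [6.3, 0.4, -0.7] w 0.038
corner [55.2 -0.1  7.8] lip end top [65.3 -0.1 39.8] tab lip bottom [-54.7  -0.2  36. ] yaw,tilt,roll [ 0.06  0.08 -0.06]
corner [55.2 -0.1  7.9] lip end top [65.3 -0.  39.9] tab lip bottom [-54.7  -0.2  36.1] yaw,tilt,roll [ 0.06  0.09 -0.06]
t 11.25 q [0.43, 0.68, 0.07, 0.95, 0.0, 0.38] p [0.6437, 0.2967, 0.2163] yaw -176.9 F [5.9, -0.5, -0.7] w 0.0379
```

View pics/w14.png

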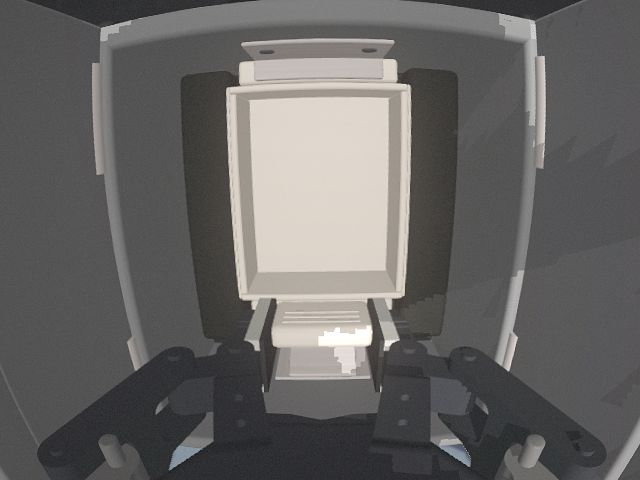

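Request:
carry_out(plan=[{"ax":0,"ay":0,"az":0,"x":-0.001,"y":0,"z":0.003,"grip":1},{"ax":0,"ay":0,"az":0,"x":0,"y":0,"z":0,"grip":1},{"ax":0,"ay":0,"az":0,"x":0,"y":0,"z":0,"grip":1}])

```text
t: 11.55
ee_pos: [0.6439, 0.2967, 0.2158]
orientation: [[-0.999, -0.055, 0.001], [-0.055, 0.999, 0.002], [-0.001, 0.002, -1.0]]
contact_force: [1.3, -1.1, 11.7]
gripper_width: 0.038
```

```bash
python3 -c "
from ins import *
st();where()
"
```

```text
t 11.55 q [0.43, 0.68, 0.07, 0.95, 0.0, 0.38] p [0.6439, 0.2967, 0.2158] yaw -176.9 F [1.3, -1.1, 11.7] w 0.038
corner [55.1 -0.2  7.5] lip end top [65.1 -0.1 39.5] tab lip bottom [-54.9  -0.3  35.6] yaw,tilt,roll [ 0.08  0.08 -0.09]
```

Request:
carry_out(plan=[{"ax":0,"ay":0,"az":0,"x":0,"y":0,"z":-0.003,"grip":1},{"ax":0,"ay":0,"az":0,"x":0,"y":0,"z":-0.004,"grip":1},{"ax":0,"ay":0,"az":0,"x":0,"y":0,"z":0,"grip":1}])

```text
t: 11.85
ee_pos: [0.6441, 0.2967, 0.2179]
orientation: [[-0.999, -0.055, -0.002], [-0.055, 0.999, 0.001], [0.002, 0.001, -1.0]]
contact_force: [7.0, 2.5, -8.3]
gripper_width: 0.0377
```

```bash
python3 -c "
from ins import *
st();where()
"
```

```text
t 11.85 q [0.43, 0.68, 0.07, 0.96, 0.0, 0.38] p [0.6441, 0.2967, 0.2179] yaw -176.9 F [7.0, 2.5, -8.3] w 0.0377
corner [55.7 -0.   9.9] lip end top [65.6  0.  42. ] tab lip bottom [-54.4  -0.1  37.7] yaw,tilt,roll [ 0.07 -0.13 -0.04]
```

Request:
carry_out(plan=[{"ax":0,"ay":0,"az":0,"x":0,"y":0,"z":0.004,"grip":1},{"ax":0,"ay":0,"az":0,"x":0,"y":0,"z":0,"grip":-0.25},{"ax":0,"ay":0,"az":0,"x":0,"y":0,"z":0,"grip":-0.25},{"ax":0,"ay":0,"az":0,"x":0,"y":0,"z":-0.02,"grip":-0.25},{"ax":0,"ay":0,"az":0,"x":0,"y":0,"z":-0.04,"grip":-0.25},{"ax":0,"ay":0,"az":0,"x":0,"y":0,"z":-0.045,"grip":-0.25},{"ax":0,"ay":0,"az":0,"x":0,"y":0,"z":-0.045,"grip":-0.25}])

```text
t: 12.55
ee_pos: [0.6431, 0.2962, 0.3657]
orientation: [[-0.998, -0.055, -0.009], [-0.055, 0.998, -0.001], [0.009, -0.0, -1.0]]
contact_force: [0.8, -0.3, -0.5]
gripper_width: 0.0531
```

```bash
python3 -c "
from ins import *
st()
w=cam('wrist');cv2.imwrite('pics/w15.png',w['px']);pickle.dump(w,open('w15.pkl','wb'))
"
```

```text
t 12.55 q [0.43, 0.61, 0.32, 1.29, 0.0, 0.38] p [0.6431, 0.2962, 0.3657] yaw -176.8 F [0.8, -0.3, -0.5] w 0.0531
```

View pics/w15.png

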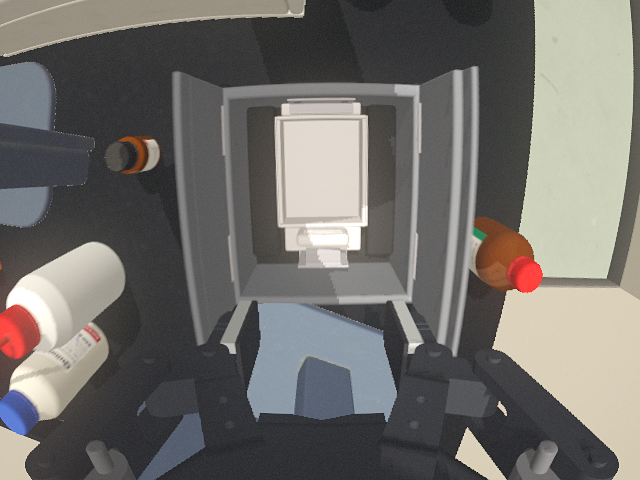

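```bash
python3 -c "
from fit import *
plan([((.388,.324,.37),down(np.radians(90)),.05)],grip=-0.8,deg=8.5)
"
```

```text
-> [0.3881 0.3239 0.3698] rows 11
[{"ax": 0, "ay": 0, "az": 8.5, "x": 0.023, "y": 0.004, "z": 0, "grip": -0.8}, {"ax": 0.1, "ay": 0, "az": 8.4, "x": 0.024, "y": 0, "z": 0.001, "grip": -0.8}, {"ax": 0, "ay": 0, "az": 8.5, "x": 0.023, "y": -0.003, "z": 0, "grip": -0.8}, {"ax": 0, "ay": 0, "az": 8.5, "x": 0.022, "y": -0.007, "z": 0.001, "grip": -0.8}, {"ax": 0.1, "ay": 0, "az": 8.4, "x": 0.022, "y": -0.009, "z": 0, "grip": -0.8}, {"ax": 0, "ay": 0, "az": 8.5, "x": 0.019, "y": -0.013, "z": 0.001, "grip": -0.8}, {"ax": 0, "ay": 0, "az": 8.5, "x": 0.018, "y": -0.016, "z": 0, "grip": -0.8}, {"ax": 0.1, "ay": 0, "az": 8.4, "x": 0.015, "y": -0.018, "z": 0, "grip": -0.8}]
[{"ax": 0, "ay": 0, "az": 8.5, "x": 0.012, "y": -0.02, "z": 0.001, "grip": -0.8}, {"ax": 0, "ay": 0, "az": 8.5, "x": 0.009, "y": -0.021, "z": 0, "grip": -0.8}, {"ax": 0.1, "ay": -0.1, "az": 8.5, "x": 0.006, "y": -0.023, "z": 0.001, "grip": -0.8}]
```

Request:
carry_out(plan=[{"ax":0,"ay":0,"az":8.5,"x":0.023,"y":0.004,"z":0,"grip":-0.8},{"ax":0.1,"ay":0,"az":8.4,"x":0.024,"y":0,"z":0.001,"grip":-0.8},{"ax":0,"ay":0,"az":8.5,"x":0.023,"y":-0.003,"z":0,"grip":-0.8},{"ax":0,"ay":0,"az":8.5,"x":0.022,"y":-0.007,"z":0.001,"grip":-0.8},{"ax":0.1,"ay":0,"az":8.4,"x":0.022,"y":-0.009,"z":0,"grip":-0.8},{"ax":0,"ay":0,"az":8.5,"x":0.019,"y":-0.013,"z":0.001,"grip":-0.8},{"ax":0,"ay":0,"az":8.5,"x":0.018,"y":-0.016,"z":0,"grip":-0.8},{"ax":0.1,"ay":0,"az":8.4,"x":0.015,"y":-0.018,"z":0,"grip":-0.8}])

```text
t: 13.4
ee_pos: [0.4554, 0.3158, 0.3625]
orientation: [[-0.424, 0.905, -0.01], [0.906, 0.424, -0.005], [0.0, -0.011, -1.0]]
contact_force: [-0.6, 1.0, -0.5]
gripper_width: 0.0766
```

Request:
carry_out(plan=[{"ax":0,"ay":0,"az":8.5,"x":0.012,"y":-0.02,"z":0.001,"grip":-0.8},{"ax":0,"ay":0,"az":8.5,"x":0.009,"y":-0.021,"z":0,"grip":-0.8},{"ax":0.1,"ay":-0.1,"az":8.5,"x":0.006,"y":-0.023,"z":0.001,"grip":-0.8},{"ax":0,"ay":0,"az":0,"x":0,"y":0,"z":0,"grip":-0.8},{"ax":0,"ay":0,"az":0,"x":0,"y":0,"z":0,"grip":-0.8}])

```text
t: 13.9
ee_pos: [0.3873, 0.3233, 0.3616]
orientation: [[-0.002, 1.0, -0.01], [1.0, 0.002, -0.006], [-0.006, -0.01, -1.0]]
contact_force: [-0.6, 0.3, 0.1]
gripper_width: 0.077
```

```bash
python3 -c "
from ins import *
st()
w=cam('wrist');cv2.imwrite('pics/w16.png',w['px']);pickle.dump(w,open('w16.pkl','wb'))
"
```

```text
t 13.9 q [0.7, 0.25, -0.26, 1.07, 0.0, 2.26] p [0.3873, 0.3233, 0.3616] yaw 90.1 F [-0.6, 0.3, 0.1] w 0.077
```

View pics/w16.png

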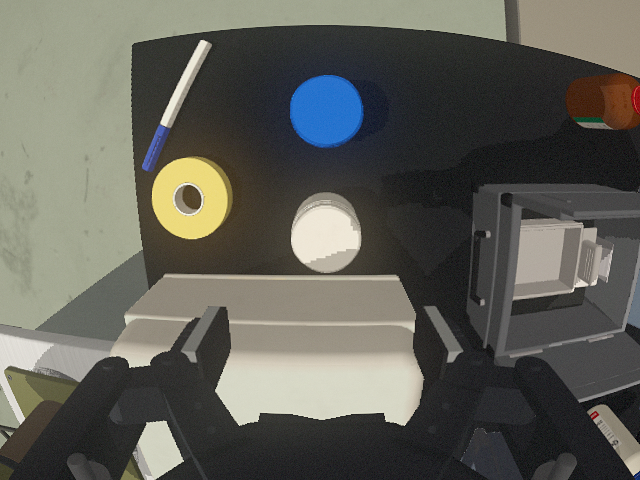

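```bash
python3 -c "
from ins import *
w=pickle.load(open('w16.pkl','rb'))
crop(w,280,180,375,285,'j16.png',5)
for u in [(326,238.5),(292,238),(361,238),(326,272)]: print(u,atz(w,u,.06).round(4))
for u in [(327,111)]: print('blue',atz(w,u,.06).round(4))
"
```

```text
j16.png scale 5
(326, 238.5) [0.3888 0.3208 0.06  ]
(292, 238) [0.363  0.3211 0.06  ]
(361, 238) [0.4153 0.3214 0.06  ]
(326, 272) [0.3889 0.2937 0.06  ]
blue [0.389  0.4155 0.06  ]
```

View pics/j16.png

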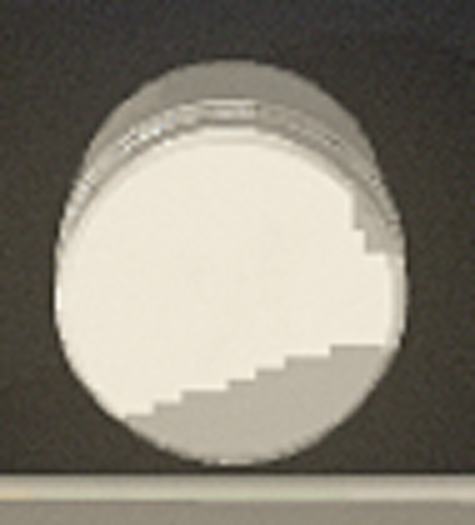

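```bash
python3 -c "
from fit import *
plan([((.389,.3215,.23),down(np.radians(90)),.035),((.389,.3215,.20),down(np.radians(90)),.02)],grip=-0.8,deg=8.5)
"
```

```text
-> [0.3893 0.321  0.2297] rows 4
-> [0.3893 0.321  0.1997] rows 6
[{"ax": -0.1, "ay": 0.1, "az": 0, "x": 0, "y": 0.001, "z": 0.033, "grip": -0.8}, {"ax": -0.2, "ay": 0.1, "az": 0, "x": -0.001, "y": 0, "z": 0.033, "grip": -0.8}, {"ax": -0.1, "ay": 0, "az": 0, "x": 0, "y": 0, "z": 0.033, "grip": -0.8}, {"ax": -0.1, "ay": 0.1, "az": 0, "x": -0.001, "y": 0.001, "z": 0.033, "grip": -0.8}, {"ax": 0, "ay": 0, "az": 0, "x": 0, "y": 0, "z": 0.015, "grip": -0.8}, {"ax": 0, "ay": 0, "az": 0, "x": 0, "y": 0, "z": 0.015, "grip": -0.8}]
```

Request:
carry_out(plan=[{"ax":-0.1,"ay":0.1,"az":0,"x":0,"y":0.001,"z":0.033,"grip":-0.8},{"ax":-0.2,"ay":0.1,"az":0,"x":-0.001,"y":0,"z":0.033,"grip":-0.8},{"ax":-0.1,"ay":0,"az":0,"x":0,"y":0,"z":0.033,"grip":-0.8},{"ax":-0.1,"ay":0.1,"az":0,"x":-0.001,"y":0.001,"z":0.033,"grip":-0.8},{"ax":0,"ay":0,"az":0,"x":0,"y":0,"z":0.015,"grip":-0.8},{"ax":0,"ay":0,"az":0,"x":0,"y":0,"z":0.01,"grip":-0.8},{"ax":0,"ay":0,"az":0,"x":0,"y":0,"z":0,"grip":-0.8}])

```text
t: 14.65
ee_pos: [0.3895, 0.3207, 0.2035]
orientation: [[0.001, 1.0, -0.002], [1.0, -0.001, -0.002], [-0.002, -0.002, -1.0]]
contact_force: [0.2, 1.1, 0.4]
gripper_width: 0.0768
```

```bash
python3 -c "
from ins import *
st()
w=cam('wrist');cv2.imwrite('pics/w17.png',w['px']);st();print(np.round(observe()['orientation'],3).tolist())
"
```

```text
t 14.65 q [0.69, 0.4, -0.51, 0.66, 0.0, 2.26] p [0.3895, 0.3207, 0.2035] yaw 89.9 F [0.2, 1.1, 0.4] w 0.0768
t 14.7 q [0.69, 0.4, -0.51, 0.66, 0.0, 2.26] p [0.3898, 0.3211, 0.2046] yaw 89.9 F [0.5, 0.7, 0.1] w 0.0769
[[0.001, 1.0, -0.001], [1.0, -0.001, -0.001], [-0.001, -0.001, -1.0]]
```

View pics/w17.png

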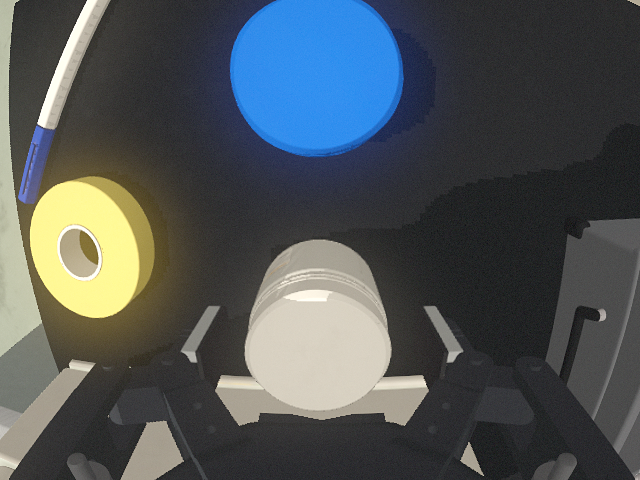

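Request:
carry_out(plan=[{"ax":0,"ay":0,"az":0,"x":0,"y":0,"z":0.003,"grip":-0.5},{"ax":0,"ay":0,"az":0,"x":0,"y":0,"z":0,"grip":0},{"ax":0,"ay":0,"az":0,"x":0,"y":0,"z":0,"grip":1},{"ax":0,"ay":0,"az":0,"x":0,"y":0,"z":0,"grip":1},{"ax":0,"ay":0,"az":0,"x":0,"y":0,"z":0,"grip":1},{"ax":0,"ay":0,"az":0,"x":0,"y":0,"z":-0.015,"grip":1},{"ax":0,"ay":0,"az":0,"x":0,"y":0,"z":-0.03,"grip":1},{"ax":0,"ay":0,"az":0,"x":0,"y":0,"z":-0.01,"grip":1}], newtons=45)

```text
t: 15.5
ee_pos: [0.3898, 0.3215, 0.2586]
orientation: [[0.001, 1.0, 0.001], [1.0, -0.001, 0.001], [0.001, 0.001, -1.0]]
contact_force: [1.2, 0.6, -1.5]
gripper_width: 0.0544
```

```bash
python3 -c "
from ins import *
st()
w=cam('wrist');cv2.imwrite('pics/w18.png',w['px']);st();print(np.round(observe()['orientation'],3).tolist())
"
```

```text
t 15.5 q [0.69, 0.34, -0.44, 0.79, 0.0, 2.26] p [0.3898, 0.3215, 0.2586] yaw 89.9 F [1.2, 0.6, -1.5] w 0.0544
t 15.55 q [0.69, 0.34, -0.44, 0.79, 0.0, 2.26] p [0.3902, 0.3218, 0.2593] yaw 89.9 F [0.7, 0.7, -0.3] w 0.0546
[[0.001, 1.0, 0.003], [1.0, -0.001, 0.003], [0.003, 0.003, -1.0]]
```

View pics/w18.png

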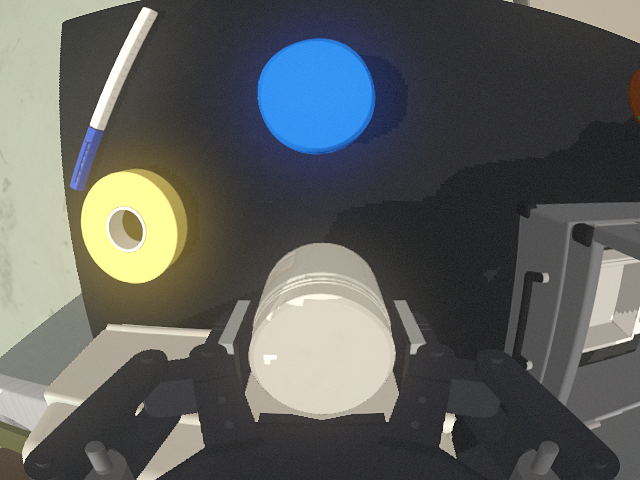

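```bash
python3 -c "
from ins import *
Y=PC[2]
plan([((.39,.3215,.33),None,.04),((.42,.318,.39),down(np.radians(112)),.05),((.594,.2943,.39),down(Y),.05)],grip=1,deg=8.4)
"
```

```text
-> [0.39   0.3216 0.3303] rows 2
-> [0.4196 0.3182 0.3904] rows 5
-> [0.5937 0.2941 0.3903] rows 14
[{"ax": 0, "ay": 0, "az": 0, "x": 0, "y": 0, "z": -0.035, "grip": 1}, {"ax": 0, "ay": 0, "az": 0, "x": 0, "y": 0, "z": -0.036, "grip": 1}, {"ax": 0.1, "ay": 0, "az": -7.4, "x": -0.001, "y": 0.01, "z": -0.02, "grip": 1}, {"ax": 0, "ay": -0.1, "az": -7.3, "x": -0.003, "y": 0.01, "z": -0.02, "grip": 1}, {"ax": 0.1, "ay": 0, "az": -7.4, "x": -0.003, "y": 0.009, "z": -0.02, "grip": 1}, {"ax": 0, "ay": 0, "az": -8.0, "x": -0.01, "y": 0.017, "z": 0, "grip": 1}, {"ax": 0, "ay": 0, "az": -8.0, "x": -0.012, "y": 0.015, "z": 0, "grip": 1}, {"ax": 0, "ay": 0, "az": -7.9, "x": -0.014, "y": 0.014, "z": 0, "grip": 1}]
[{"ax": 0, "ay": 0, "az": -8.0, "x": -0.016, "y": 0.012, "z": 0, "grip": 1}, {"ax": 0, "ay": 0, "az": -8.0, "x": -0.017, "y": 0.009, "z": 0, "grip": 1}, {"ax": 0, "ay": 0, "az": -8.0, "x": -0.018, "y": 0.007, "z": 0, "grip": 1}, {"ax": 0, "ay": 0, "az": -8.0, "x": -0.019, "y": 0.004, "z": 0, "grip": 1}, {"ax": 0, "ay": 0, "az": -7.9, "x": -0.02, "y": 0.001, "z": 0, "grip": 1}, {"ax": 0, "ay": 0, "az": -8.0, "x": -0.019, "y": -0.001, "z": 0, "grip": 1}]
```

Request:
carry_out(plan=[{"ax":0,"ay":0,"az":0,"x":0,"y":0,"z":-0.035,"grip":1},{"ax":0,"ay":0,"az":0,"x":0,"y":0,"z":-0.036,"grip":1},{"ax":0.1,"ay":0,"az":-7.4,"x":-0.001,"y":0.01,"z":-0.02,"grip":1},{"ax":0,"ay":-0.1,"az":-7.3,"x":-0.003,"y":0.01,"z":-0.02,"grip":1},{"ax":0.1,"ay":0,"az":-7.4,"x":-0.003,"y":0.009,"z":-0.02,"grip":1},{"ax":0,"ay":0,"az":-8.0,"x":-0.01,"y":0.017,"z":0,"grip":1},{"ax":0,"ay":0,"az":-8.0,"x":-0.012,"y":0.015,"z":0,"grip":1},{"ax":0,"ay":0,"az":-7.9,"x":-0.014,"y":0.014,"z":0,"grip":1}])

```text
t: 16.35
ee_pos: [0.4779, 0.3095, 0.3863]
orientation: [[-0.723, 0.691, -0.005], [0.691, 0.723, -0.003], [0.001, -0.006, -1.0]]
contact_force: [0.4, 0.2, -1.6]
gripper_width: 0.0546
```

Request:
carry_out(plan=[{"ax":0,"ay":0,"az":-8.0,"x":-0.016,"y":0.012,"z":0,"grip":1},{"ax":0,"ay":0,"az":-8.0,"x":-0.017,"y":0.009,"z":0,"grip":1},{"ax":0,"ay":0,"az":-8.0,"x":-0.018,"y":0.007,"z":0,"grip":1},{"ax":0,"ay":0,"az":-8.0,"x":-0.019,"y":0.004,"z":0,"grip":1},{"ax":0,"ay":0,"az":-7.9,"x":-0.02,"y":0.001,"z":0,"grip":1},{"ax":0,"ay":0,"az":-8.0,"x":-0.019,"y":-0.001,"z":0,"grip":1},{"ax":0,"ay":0,"az":0,"x":0,"y":0,"z":0,"grip":1},{"ax":0,"ay":0,"az":0,"x":0,"y":0,"z":0,"grip":1}])

```text
t: 17.15
ee_pos: [0.5931, 0.2936, 0.3854]
orientation: [[-0.998, -0.064, -0.007], [-0.064, 0.998, -0.004], [0.007, -0.003, -1.0]]
contact_force: [-1.1, 0.1, -2.3]
gripper_width: 0.0548
```

```bash
python3 -c "
from ins import *
st()
w=cam('wrist');cv2.imwrite('pics/w19.png',w['px']);st();print(np.round(observe()['orientation'],3).tolist())
Y=PC[2]
plan([((.594,.2943,.30),down(Y),.03)],grip=1)
"
```

```text
t 17.15 q [0.46, 0.51, 0.2, 1.27, -0.0, 0.4] p [0.5931, 0.2936, 0.3854] yaw -176.3 F [-1.1, 0.1, -2.3] w 0.0548
t 17.2 q [0.46, 0.51, 0.2, 1.27, -0.0, 0.4] p [0.5927, 0.2938, 0.3859] yaw -176.3 F [0.5, 0.7, -0.6] w 0.0543
[[-0.998, -0.065, -0.006], [-0.065, 0.998, -0.003], [0.007, -0.003, -1.0]]
-> [0.5942 0.2947 0.2999] rows 3
[{"ax": -0.1, "ay": -0.1, "az": 0, "x": -0.001, "y": 0, "z": 0.029, "grip": 1}, {"ax": 0, "ay": -0.2, "az": -0.1, "x": 0, "y": 0, "z": 0.028, "grip": 1}, {"ax": -0.1, "ay": -0.1, "az": 0, "x": -0.001, "y": 0.001, "z": 0.029, "grip": 1}]
```

View pics/w19.png

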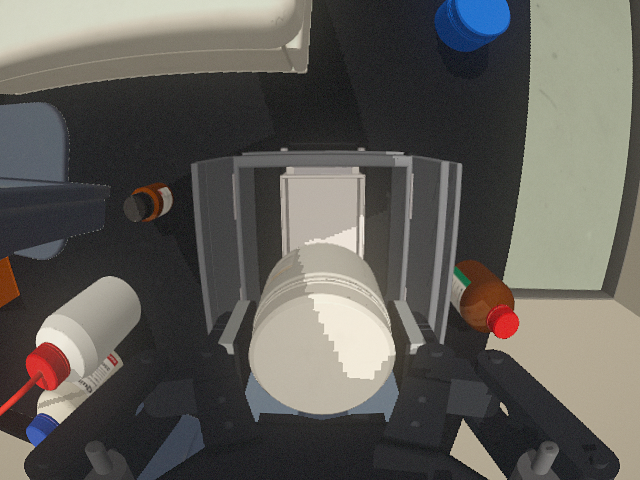

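Request:
carry_out(plan=[{"ax":-0.1,"ay":-0.1,"az":0,"x":-0.001,"y":0,"z":0.029,"grip":1},{"ax":0,"ay":-0.2,"az":-0.1,"x":0,"y":0,"z":0.028,"grip":1},{"ax":-0.1,"ay":-0.1,"az":0,"x":-0.001,"y":0.001,"z":0.029,"grip":1},{"ax":0,"ay":0,"az":0,"x":0,"y":0,"z":0.025,"grip":1},{"ax":0,"ay":0,"az":0,"x":0,"y":0,"z":0.02,"grip":1},{"ax":0,"ay":0,"az":0,"x":0,"y":0,"z":0,"grip":1},{"ax":0,"ay":0,"az":0,"x":0,"y":0,"z":0,"grip":1}])

```text
t: 17.9
ee_pos: [0.5944, 0.295, 0.2563]
orientation: [[-0.998, -0.068, 0.002], [-0.068, 0.998, 0.001], [-0.002, 0.001, -1.0]]
contact_force: [-0.4, -0.6, -1.0]
gripper_width: 0.0545
```

```bash
python3 -c "
from ins import *
st()
w=cam('wrist');cv2.imwrite('pics/w20.png',w['px']);st();print(np.round(observe()['orientation'],3).tolist())
Y=PC[2]
plan([((.594,.2943,.2135),down(Y),.012)],grip=1)
"
```

```text
t 17.9 q [0.46, 0.58, -0.02, 0.97, 0.0, 0.39] p [0.5944, 0.295, 0.2563] yaw -176.1 F [-0.4, -0.6, -1.0] w 0.0545
t 17.95 q [0.46, 0.58, -0.02, 0.97, 0.0, 0.39] p [0.5951, 0.2952, 0.2573] yaw -176.1 F [-0.1, -1.0, -0.5] w 0.0551
[[-0.998, -0.068, 0.004], [-0.068, 0.998, 0.002], [-0.004, 0.002, -1.0]]
-> [0.5943 0.2942 0.2133] rows 4
[{"ax": 0, "ay": 0.1, "az": 0, "x": 0, "y": 0, "z": 0.011, "grip": 1}, {"ax": 0.1, "ay": 0, "az": 0, "x": 0.001, "y": 0, "z": 0.011, "grip": 1}, {"ax": 0, "ay": 0.1, "az": 0, "x": 0, "y": -0.001, "z": 0.011, "grip": 1}, {"ax": 0, "ay": 0, "az": 0.1, "x": 0, "y": 0, "z": 0.011, "grip": 1}]
```

View pics/w20.png

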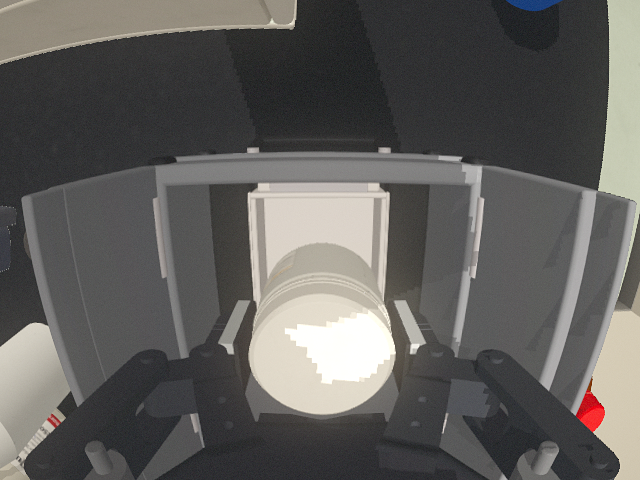

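Request:
carry_out(plan=[{"ax":0,"ay":0.1,"az":0,"x":0,"y":0,"z":0.011,"grip":1},{"ax":0.1,"ay":0,"az":0,"x":0.001,"y":0,"z":0.011,"grip":1},{"ax":0,"ay":0.1,"az":0,"x":0,"y":-0.001,"z":0.011,"grip":1},{"ax":0,"ay":0,"az":0,"x":0,"y":0,"z":0.008,"grip":1},{"ax":0,"ay":0,"az":0,"x":0,"y":0,"z":0,"grip":1},{"ax":0,"ay":0,"az":0,"x":0,"y":0,"z":0,"grip":1}])

```text
t: 18.55
ee_pos: [0.5942, 0.2934, 0.2144]
orientation: [[-0.998, -0.068, -0.002], [-0.068, 0.998, -0.002], [0.002, -0.001, -1.0]]
contact_force: [0.7, -1.3, -2.0]
gripper_width: 0.0548
```

```bash
python3 -c "
from ins import *
st()
w=cam('wrist');cv2.imwrite('pics/w21.png',w['px']);st();print(np.round(observe()['orientation'],3).tolist())
"
```

```text
t 18.55 q [0.46, 0.62, -0.08, 0.88, -0.0, 0.39] p [0.5942, 0.2934, 0.2144] yaw -176.1 F [0.7, -1.3, -2.0] w 0.0548
t 18.6 q [0.46, 0.61, -0.08, 0.88, -0.0, 0.39] p [0.5942, 0.2935, 0.2146] yaw -176.1 F [1.0, -1.2, -1.4] w 0.0547
[[-0.998, -0.068, -0.001], [-0.068, 0.998, -0.001], [0.001, -0.001, -1.0]]
```

View pics/w21.png

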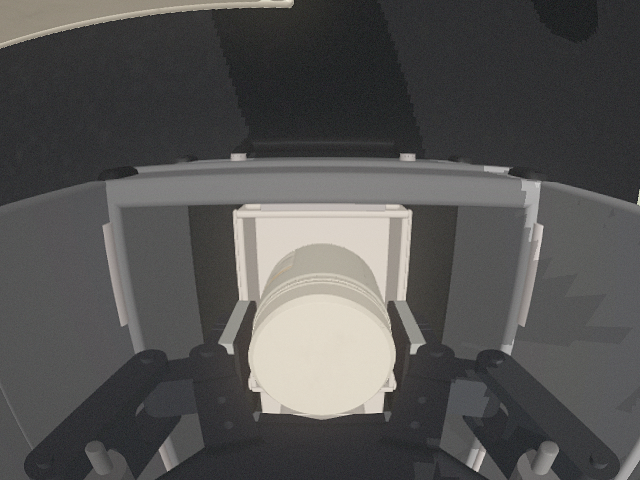

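Request:
carry_out(plan=[{"ax":0,"ay":0,"az":0,"x":0,"y":0.001,"z":0.002,"grip":1},{"ax":0,"ay":0,"az":0,"x":0,"y":0,"z":0,"grip":1},{"ax":0,"ay":0,"az":0,"x":0,"y":0,"z":0,"grip":1}])

```text
t: 18.9
ee_pos: [0.5945, 0.2949, 0.2133]
orientation: [[-0.998, -0.068, 0.0], [-0.068, 0.998, -0.0], [-0.0, -0.0, -1.0]]
contact_force: [0.6, -0.9, -1.2]
gripper_width: 0.0547
```

Request:
carry_out(plan=[{"ax":0,"ay":0,"az":0,"x":0,"y":0,"z":0.002,"grip":1},{"ax":0,"ay":0,"az":0,"x":0,"y":0,"z":0,"grip":1},{"ax":0,"ay":0,"az":0,"x":0,"y":0,"z":0,"grip":1}])

```text
t: 19.2
ee_pos: [0.5946, 0.2948, 0.2131]
orientation: [[-0.998, -0.068, 0.001], [-0.068, 0.998, 0.0], [-0.001, -0.0, -1.0]]
contact_force: [-1.7, -2.8, 8.1]
gripper_width: 0.0549
```

Request:
carry_out(plan=[{"ax":0,"ay":0,"az":0,"x":0,"y":0,"z":-0.001,"grip":1},{"ax":0,"ay":0,"az":0,"x":0,"y":0,"z":0,"grip":-0.5},{"ax":0,"ay":0,"az":0,"x":0,"y":0,"z":0,"grip":-0.5},{"ax":0,"ay":0,"az":0,"x":0,"y":0,"z":0,"grip":-0.5},{"ax":0,"ay":0,"az":0,"x":0,"y":0,"z":-0.02,"grip":-0.5},{"ax":0,"ay":0,"az":0,"x":0,"y":0,"z":-0.045,"grip":-0.5},{"ax":0,"ay":0,"az":0,"x":0,"y":0,"z":-0.05,"grip":-0.5},{"ax":0,"ay":0,"az":0,"x":0,"y":0,"z":-0.05,"grip":-0.5}])

```text
t: 20.0
ee_pos: [0.594, 0.2951, 0.3783]
orientation: [[-0.998, -0.069, -0.002], [-0.069, 0.998, -0.0], [0.002, -0.0, -1.0]]
contact_force: [0.1, 0.7, -0.1]
gripper_width: 0.0639
```

Request:
carry_out(plan=[{"ax":0,"ay":0,"az":0,"x":-0.02,"y":0,"z":-0.03,"grip":1},{"ax":0,"ay":0,"az":0,"x":-0.03,"y":0,"z":-0.02,"grip":1},{"ax":0,"ay":0,"az":0,"x":0,"y":0,"z":0,"grip":1},{"ax":0,"ay":0,"az":0,"x":0,"y":0,"z":0,"grip":1}])

```text
t: 20.4
ee_pos: [0.6447, 0.2986, 0.4266]
orientation: [[-0.998, -0.068, -0.001], [-0.068, 0.998, -0.0], [0.001, -0.0, -1.0]]
contact_force: [-0.8, -0.0, -0.4]
gripper_width: 0.0057
```

```bash
python3 -c "
from ins import *
st()
w=cam('wrist');cv2.imwrite('pics/w22.png',w['px']);pickle.dump(w,open('w22.pkl','wb'))
"
```

```text
t 20.4 q [0.43, 0.6, 0.46, 1.44, 0.0, 0.37] p [0.6447, 0.2986, 0.4266] yaw -176.1 F [-0.8, -0.0, -0.4] w 0.0057
```

View pics/w22.png

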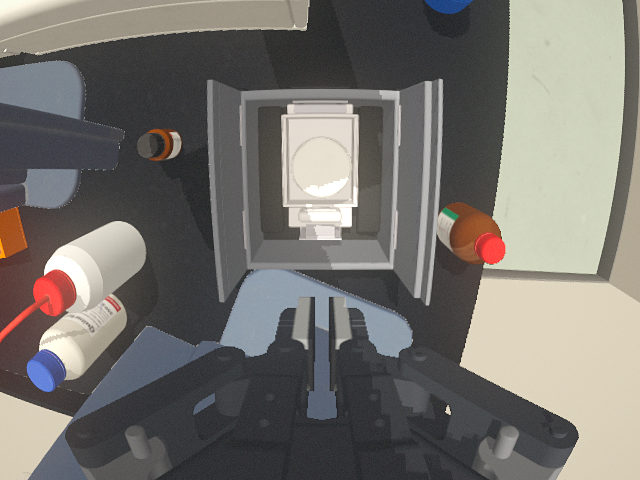

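```bash
cat > leaf.py <<'E'
from ins import *
Rc=Ro.from_euler('z',PC[2]).as_matrix()
RT=down(PC[2])
def W(x,y,z): # case mm -> TCP pos with tip there
    return Rc@np.array([x,y,z])/1000+np.r_[PC[:2],0]+[0,0,.173]
def tipc():
    o=observe(); R=np.array(o['orientation']);p=np.array(o['ee_pos'])+R@[0,0,.173]
    print("tip case",(Rc.T@(p-np.r_[PC[:2],0])*1000).round(1))
E
python3 -c "
from leaf import *
st();tipc()
plan([(W(0,112,220),RT),(W(0,112,125),RT),(W(0,88,125),RT,.012)],grip=1)
"
```

```text
t 20.45 q [0.43, 0.6, 0.46, 1.44, 0.0, 0.37] p [0.644, 0.2984, 0.4257] yaw -176.1 F [-0.1, 0.3, -0.9] w 0.0007
tip case [-39.6  -0.6 252.7]
-> [0.6118 0.1829 0.3929] rows 3
-> [0.6118 0.183  0.2979] rows 6
-> [0.6102 0.2069 0.2979] rows 9
[{"ax": 0, "ay": -0.1, "az": 0, "x": 0.013, "y": -0.038, "z": 0.011, "grip": 1}, {"ax": 0, "ay": 0, "az": 0, "x": 0.014, "y": -0.037, "z": 0.011, "grip": 1}, {"ax": -0.1, "ay": -0.1, "az": 0.1, "x": 0.013, "y": -0.038, "z": 0.011, "grip": 1}, {"ax": 0, "ay": 0, "az": 0, "x": 0, "y": 0, "z": 0.032, "grip": 1}, {"ax": 0, "ay": 0, "az": 0, "x": 0, "y": 0, "z": 0.031, "grip": 1}, {"ax": 0, "ay": 0, "az": 0, "x": 0, "y": 0, "z": 0.032, "grip": 1}, {"ax": 0, "ay": 0, "az": 0, "x": 0, "y": 0.008, "z": 0, "grip": 1}, {"ax": 0, "ay": 0, "az": 0, "x": 0, "y": 0.008, "z": 0, "grip": 1}]
[{"ax": 0, "ay": 0, "az": 0, "x": 0, "y": 0.008, "z": 0, "grip": 1}]
```

Request:
carry_out(plan=[{"ax":0,"ay":-0.1,"az":0,"x":0.013,"y":-0.038,"z":0.011,"grip":1},{"ax":0,"ay":0,"az":0,"x":0.014,"y":-0.037,"z":0.011,"grip":1},{"ax":-0.1,"ay":-0.1,"az":0.1,"x":0.013,"y":-0.038,"z":0.011,"grip":1},{"ax":0,"ay":0,"az":0,"x":0,"y":0,"z":0.032,"grip":1},{"ax":0,"ay":0,"az":0,"x":0,"y":0,"z":0.031,"grip":1},{"ax":0,"ay":0,"az":0,"x":0,"y":0,"z":0.032,"grip":1},{"ax":0,"ay":0,"az":0,"x":0,"y":0,"z":0,"grip":1}])

```text
t: 21.15
ee_pos: [0.6084, 0.1821, 0.2932]
orientation: [[-0.998, -0.067, -0.01], [-0.067, 0.998, -0.002], [0.01, -0.001, -1.0]]
contact_force: [-0.9, -0.2, -0.5]
gripper_width: 0.0001
```

```bash
python3 -c "
from leaf import *
st();tipc()
w=cam('wrist');cv2.imwrite('pics/w23.png',w['px']);s=cam('side');crop(s,160,180,360,400,'s23.png',2)
"
```

```text
t 21.15 q [0.29, 0.51, -0.04, 1.03, 0.0, 0.22] p [0.6084, 0.1821, 0.2932] yaw -176.2 F [-0.9, -0.2, -0.5] w 0.0001
tip case [  4.9 113.2 120.2]
s23.png scale 2
```

View pics/w23.png

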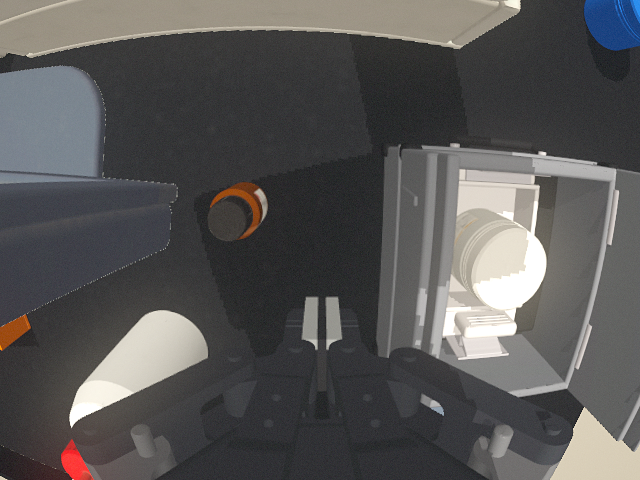

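View pics/s23.png

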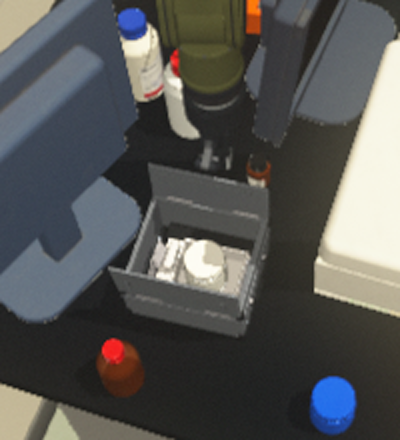

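```bash
python3 -c "
from leaf import *
plan([(W(0,88,122),RT,.02),(W(0,50,122),RT,.013),(W(0,32,117),RT,.013),(W(0,26,106),RT,.013)],grip=1)
"
```

```text
-> [0.6094 0.2069 0.2953] rows 2
-> [0.6069 0.2448 0.2953] rows 5
-> [0.6057 0.2628 0.2903] rows 7
-> [0.6063 0.2688 0.2794] rows 8
[{"ax": 0, "ay": 0, "az": 0, "x": 0, "y": 0.012, "z": 0.002, "grip": 1}, {"ax": 0, "ay": 0, "az": 0, "x": 0, "y": 0.012, "z": 0.001, "grip": 1}, {"ax": 0, "ay": 0, "az": 0, "x": 0, "y": 0.013, "z": 0, "grip": 1}, {"ax": 0, "ay": 0, "az": 0, "x": 0, "y": 0.013, "z": 0, "grip": 1}, {"ax": 0, "ay": 0, "az": 0, "x": 0, "y": 0.012, "z": 0, "grip": 1}, {"ax": 0, "ay": 0, "az": 0, "x": 0, "y": 0.009, "z": 0.003, "grip": 1}, {"ax": 0, "ay": 0, "az": 0, "x": 0, "y": 0.009, "z": 0.002, "grip": 1}, {"ax": 0, "ay": 0, "az": 0, "x": -0.001, "y": 0.006, "z": 0.011, "grip": 1}]
```

Request:
carry_out(plan=[{"ax":0,"ay":0,"az":0,"x":0,"y":0.012,"z":0.001,"grip":1},{"ax":0,"ay":0,"az":0,"x":0,"y":0.012,"z":0,"grip":1},{"ax":0,"ay":0,"az":0,"x":0,"y":0.013,"z":0,"grip":1},{"ax":0,"ay":0,"az":0,"x":0,"y":0.013,"z":0,"grip":1},{"ax":0,"ay":0,"az":0,"x":0,"y":0.012,"z":0,"grip":1}])

```text
t: 21.75
ee_pos: [0.6081, 0.2463, 0.2985]
orientation: [[-0.998, -0.067, 0.003], [-0.067, 0.998, 0.001], [-0.003, 0.001, -1.0]]
contact_force: [0.2, -2.3, -0.2]
gripper_width: -0.0003
```

```bash
python3 -c "
from leaf import *
st();tipc()
w=cam('wrist');cv2.imwrite('pics/w24.png',w['px']);s=cam('side');crop(s,160,180,360,400,'s24.png',2);tipc()
"
```

```text
t 21.75 q [0.38, 0.54, 0.02, 1.05, -0.0, 0.32] p [0.6081, 0.2463, 0.2985] yaw -176.1 F [0.2, -2.3, -0.2] w -0.0003
tip case [ -1.4  48.7 125.5]
s24.png scale 2
tip case [ -1.4  47.5 125.2]
```

View pics/w24.png

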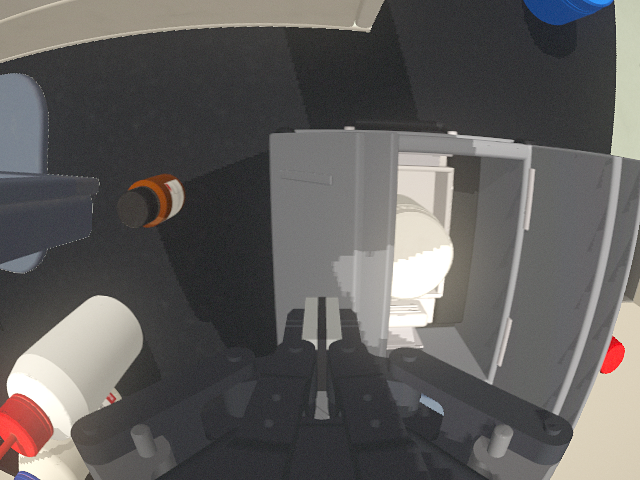

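View pics/s24.png

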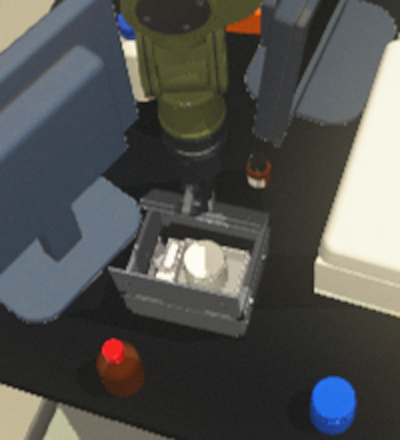

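Leaf is following, about half way over. Continue inward and down.

Request:
carry_out(plan=[{"ax":0,"ay":0,"az":0,"x":0,"y":0.008,"z":0.004,"grip":1},{"ax":0,"ay":0,"az":0,"x":0,"y":0.008,"z":0.004,"grip":1},{"ax":0,"ay":0,"az":0,"x":0,"y":0.005,"z":0.007,"grip":1},{"ax":0,"ay":0,"az":0,"x":0,"y":0.001,"z":0.007,"grip":1},{"ax":0,"ay":0,"az":0,"x":0,"y":0,"z":0.005,"grip":1},{"ax":0,"ay":0,"az":0,"x":0,"y":0,"z":0,"grip":1}])

```text
t: 22.45
ee_pos: [0.6065, 0.2667, 0.27]
orientation: [[-0.998, -0.067, 0.001], [-0.067, 0.998, 0.001], [-0.001, 0.001, -1.0]]
contact_force: [0.5, -0.6, 0.6]
gripper_width: -0.0001
```

```bash
python3 -c "
from leaf import *
st();tipc()
w=cam('wrist');cv2.imwrite('pics/w25.png',w['px']);tipc();st()
"
```

```text
t 22.45 q [0.41, 0.57, -0.01, 1.0, 0.0, 0.35] p [0.6065, 0.2667, 0.27] yaw -176.2 F [0.5, -0.6, 0.6] w -0.0001
tip case [-0.8 28.3 97. ]
tip case [-1.  28.5 97.4]
t 22.5 q [0.41, 0.57, -0.0, 1.0, 0.0, 0.35] p [0.6066, 0.2665, 0.2704] yaw -176.2 F [-0.7, -0.1, -0.4] w -0.0001
```

View pics/w25.png

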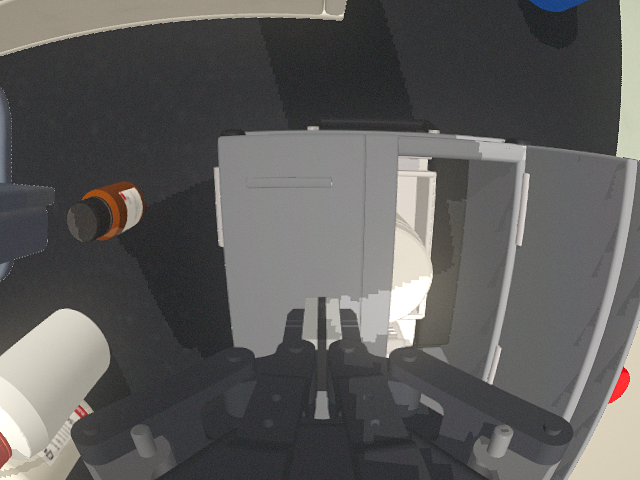

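Nearly shut. Press down until force builds.

Request:
carry_out(plan=[{"ax":0,"ay":0,"az":0,"x":0,"y":0,"z":0.003,"grip":1},{"ax":0,"ay":0,"az":0,"x":0,"y":0,"z":0.002,"grip":1},{"ax":0,"ay":0,"az":0,"x":0,"y":0,"z":0,"grip":1},{"ax":0,"ay":0,"az":0,"x":0,"y":0,"z":0,"grip":1}])

```text
t: 22.9
ee_pos: [0.607, 0.2668, 0.2665]
orientation: [[-0.998, -0.067, 0.003], [-0.067, 0.998, 0.002], [-0.003, 0.001, -1.0]]
contact_force: [-0.6, 0.4, 2.4]
gripper_width: 0.0003
```

Request:
carry_out(plan=[{"ax":0,"ay":0,"az":0,"x":0,"y":0,"z":0.002,"grip":1},{"ax":0,"ay":0,"az":0,"x":0,"y":0,"z":0.001,"grip":1},{"ax":0,"ay":0,"az":0,"x":0,"y":0,"z":0,"grip":1},{"ax":0,"ay":0,"az":0,"x":0,"y":0,"z":0,"grip":1}])

```text
t: 23.3
ee_pos: [0.6068, 0.2667, 0.2663]
orientation: [[-0.998, -0.067, 0.005], [-0.067, 0.998, 0.002], [-0.005, 0.002, -1.0]]
contact_force: [-4.6, -1.6, 14.8]
gripper_width: 0.0003
```

```bash
python3 -c "
from leaf import *
st();tipc()
plan([(W(0,15,195),RT,.045),(W(0,-90,200),RT,.045),(W(0,-113,180),RT,.045),(W(0,-113,126),RT,.03)],grip=1)
"
```

```text
t 23.3 q [0.41, 0.57, -0.01, 0.98, -0.0, 0.35] p [0.6068, 0.2667, 0.2663] yaw -176.2 F [-4.6, -1.6, 14.8] w 0.0003
tip case [-1.8 28.1 93.3]
-> [0.6045 0.2805 0.3683] rows 3
-> [0.5975 0.3852 0.3733] rows 6
-> [0.596  0.4082 0.3533] rows 7
-> [0.596  0.4082 0.2993] rows 9
[{"ax": 0, "ay": 0.1, "az": 0, "x": 0, "y": 0.005, "z": -0.034, "grip": 1}, {"ax": 0.1, "ay": 0.1, "az": 0, "x": 0, "y": 0.004, "z": -0.034, "grip": 1}, {"ax": 0, "ay": 0.1, "az": 0, "x": 0.001, "y": 0.005, "z": -0.034, "grip": 1}, {"ax": 0, "ay": 0, "az": 0, "x": 0, "y": 0.035, "z": -0.002, "grip": 1}, {"ax": 0, "ay": 0, "az": 0, "x": 0, "y": 0.035, "z": -0.001, "grip": 1}, {"ax": 0, "ay": 0, "az": 0, "x": 0, "y": 0.035, "z": -0.002, "grip": 1}, {"ax": 0, "ay": 0, "az": 0, "x": 0, "y": 0.023, "z": 0.02, "grip": 1}, {"ax": 0, "ay": 0, "az": 0, "x": 0, "y": 0, "z": 0.027, "grip": 1}]
[{"ax": 0, "ay": 0, "az": 0, "x": 0, "y": 0, "z": 0.027, "grip": 1}]
```

Request:
carry_out(plan=[{"ax":0,"ay":0.1,"az":0,"x":0,"y":0,"z":-0.034,"grip":1},{"ax":0.1,"ay":0.1,"az":0,"x":0,"y":0.007,"z":-0.035,"grip":1},{"ax":0,"ay":0.1,"az":0,"x":0.001,"y":0.007,"z":-0.036,"grip":1},{"ax":0,"ay":0,"az":0,"x":0,"y":0.035,"z":-0.002,"grip":1},{"ax":0,"ay":0,"az":0,"x":0,"y":0.035,"z":-0.001,"grip":1},{"ax":0,"ay":0,"az":0,"x":0,"y":0.035,"z":-0.002,"grip":1},{"ax":0,"ay":0,"az":0,"x":0,"y":0.023,"z":0,"grip":1},{"ax":0,"ay":0,"az":0,"x":0,"y":0,"z":0,"grip":1}])

```text
t: 24.1
ee_pos: [0.5956, 0.4115, 0.3722]
orientation: [[-0.998, -0.07, -0.003], [-0.07, 0.998, 0.0], [0.002, 0.0, -1.0]]
contact_force: [0.2, 0.0, 0.4]
gripper_width: -0.0002
```

```bash
python3 -c "
from leaf import *
st();tipc()
w=cam('wrist');cv2.imwrite('pics/w26.png',w['px'])
plan([(W(0,-113,126),RT,.03)],grip=1)
"
```

```text
t 24.1 q [0.6, 0.63, 0.39, 1.33, 0.0, 0.53] p [0.5956, 0.4115, 0.3722] yaw -176.0 F [0.2, 0.0, 0.4] w -0.0002
tip case [   1.  -116.9  199.2]
-> [0.5959 0.4077 0.2993] rows 3
[{"ax": 0, "ay": -0.1, "az": 0, "x": 0, "y": -0.001, "z": 0.024, "grip": 1}, {"ax": -0.1, "ay": 0, "az": 0.1, "x": 0, "y": 0, "z": 0.025, "grip": 1}, {"ax": 0, "ay": -0.1, "az": 0, "x": 0, "y": -0.001, "z": 0.024, "grip": 1}]
```

View pics/w26.png

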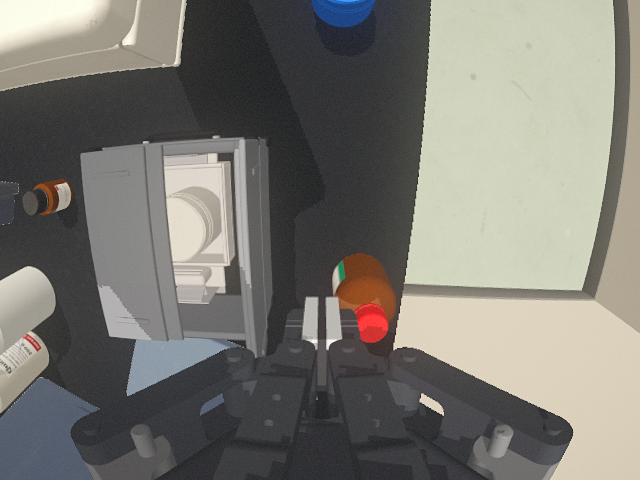

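Request:
carry_out(plan=[{"ax":0,"ay":0,"az":0,"x":0.005,"y":-0.001,"z":0.024,"grip":1},{"ax":-0.1,"ay":0,"az":0.1,"x":0.005,"y":0,"z":0.025,"grip":1},{"ax":0,"ay":-0.1,"az":0,"x":0,"y":-0.001,"z":0.022,"grip":1},{"ax":0,"ay":0,"az":0,"x":0,"y":0,"z":0,"grip":1},{"ax":0,"ay":0,"az":0,"x":0,"y":0,"z":0,"grip":1}])

```text
t: 24.65
ee_pos: [0.5865, 0.4046, 0.3023]
orientation: [[-0.998, -0.064, -0.002], [-0.064, 0.998, 0.0], [0.001, 0.0, -1.0]]
contact_force: [-0.7, 0.5, 0.1]
gripper_width: -0.0
```

```bash
python3 -c "
from leaf import *
st();tipc()
w=cam('wrist');cv2.imwrite('pics/w27.png',w['px'])
plan([(W(10,-88,126),RT,.013),(W(10,-50,126),RT,.013)],grip=1)
"
```

```text
t 24.65 q [0.6, 0.64, 0.21, 1.15, 0.0, 0.54] p [0.5865, 0.4046, 0.3023] yaw -176.3 F [-0.7, 0.5, 0.1] w -0.0
tip case [  10.4 -110.6  129.3]
-> [0.5884 0.3822 0.2993] rows 2
-> [0.591  0.3442 0.2993] rows 5
[{"ax": 0, "ay": 0, "az": -0.1, "x": 0, "y": -0.012, "z": 0.002, "grip": 1}, {"ax": 0.1, "ay": 0, "az": -0.1, "x": 0, "y": -0.011, "z": 0.002, "grip": 1}, {"ax": 0, "ay": 0, "az": 0, "x": 0, "y": -0.013, "z": 0, "grip": 1}, {"ax": 0, "ay": 0, "az": 0, "x": 0, "y": -0.012, "z": 0, "grip": 1}, {"ax": 0, "ay": 0, "az": 0, "x": 0, "y": -0.013, "z": 0, "grip": 1}]
```

View pics/w27.png

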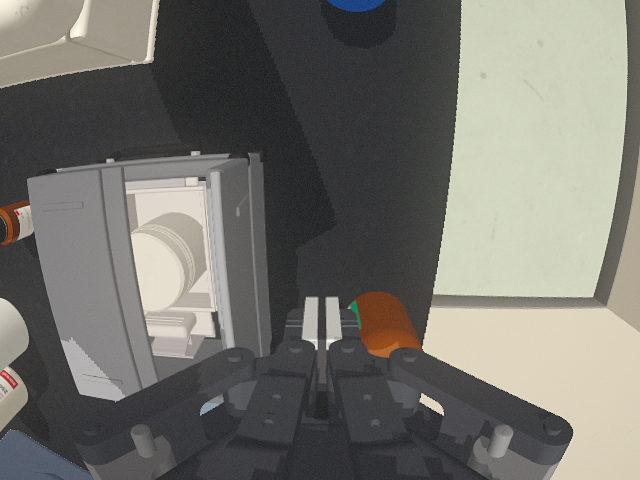

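Request:
carry_out(plan=[{"ax":0,"ay":0,"az":-0.1,"x":0,"y":-0.012,"z":0.002,"grip":1},{"ax":0.1,"ay":0,"az":-0.1,"x":0,"y":-0.011,"z":0.002,"grip":1},{"ax":0,"ay":0,"az":0,"x":0,"y":-0.013,"z":0,"grip":1},{"ax":0,"ay":0,"az":0,"x":0,"y":-0.012,"z":0,"grip":1},{"ax":0,"ay":0,"az":0,"x":0,"y":-0.013,"z":0,"grip":1},{"ax":0,"ay":0,"az":0,"x":0,"y":0,"z":0,"grip":1}])

```text
t: 25.3
ee_pos: [0.5906, 0.3425, 0.2983]
orientation: [[-0.998, -0.066, -0.001], [-0.066, 0.998, -0.002], [0.001, -0.002, -1.0]]
contact_force: [0.1, 0.2, 0.6]
gripper_width: -0.0
```

```bash
python3 -c "
from leaf import *
st();tipc()
w=cam('wrist');cv2.imwrite('pics/w28.png',w['px']);tipc()
plan([(W(10,-33,120),RT,.01),(W(10,-26,106),RT,.009),(W(10,-25,98),RT,.009)],grip=1)
"
```

```text
t 25.3 q [0.53, 0.58, 0.1, 1.09, -0.0, 0.46] p [0.5906, 0.3425, 0.2983] yaw -176.2 F [0.1, 0.2, 0.6] w -0.0
tip case [ 10.4 -47.9 125.3]
tip case [ 10.4 -48.8 125.3]
-> [0.5916 0.3273 0.2933] rows 2
-> [0.5921 0.3203 0.2793] rows 4
-> [0.5921 0.3193 0.2713] rows 5
[{"ax": -0.1, "ay": 0, "az": 0, "x": 0, "y": -0.008, "z": 0.003, "grip": 1}, {"ax": 0, "ay": -0.1, "az": 0, "x": 0, "y": -0.008, "z": 0.002, "grip": 1}, {"ax": 0, "ay": 0, "az": 0, "x": 0, "y": -0.004, "z": 0.007, "grip": 1}, {"ax": 0, "ay": 0, "az": 0, "x": 0, "y": -0.003, "z": 0.007, "grip": 1}, {"ax": 0, "ay": 0, "az": 0, "x": 0, "y": -0.001, "z": 0.008, "grip": 1}]
```

View pics/w28.png

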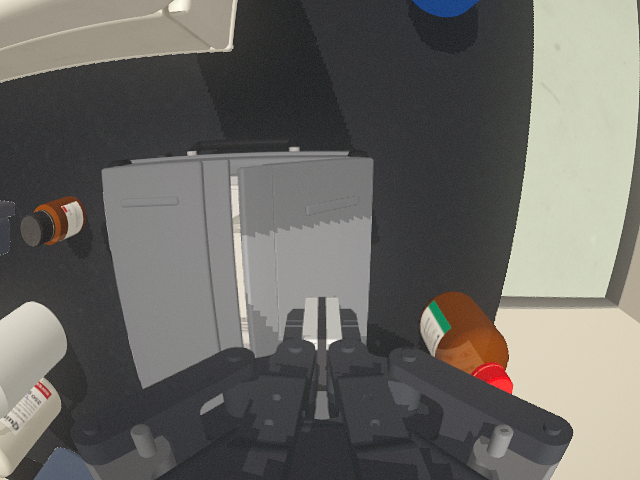

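Request:
carry_out(plan=[{"ax":-0.1,"ay":0,"az":0,"x":0,"y":-0.008,"z":0.003,"grip":1},{"ax":0,"ay":-0.1,"az":0,"x":0,"y":-0.008,"z":0.002,"grip":1},{"ax":0,"ay":0,"az":0,"x":0,"y":-0.004,"z":0.007,"grip":1},{"ax":0,"ay":0,"az":0,"x":0,"y":-0.003,"z":0.007,"grip":1},{"ax":0,"ay":0,"az":0,"x":0,"y":-0.001,"z":0.008,"grip":1},{"ax":0,"ay":0,"az":0,"x":0,"y":0,"z":0,"grip":1},{"ax":0,"ay":0,"az":0,"x":0,"y":0,"z":0.003,"grip":1},{"ax":0,"ay":0,"az":0,"x":0,"y":0,"z":0,"grip":1}])

```text
t: 26.15
ee_pos: [0.5919, 0.3211, 0.2676]
orientation: [[-0.998, -0.069, 0.0], [-0.069, 0.998, 0.001], [-0.0, 0.001, -1.0]]
contact_force: [-0.4, -1.2, -0.1]
gripper_width: -0.0002
```

Request:
carry_out(plan=[{"ax":0,"ay":0,"az":0,"x":0,"y":0,"z":0.002,"grip":1},{"ax":0,"ay":0,"az":0,"x":0,"y":0,"z":0.001,"grip":1},{"ax":0,"ay":0,"az":0,"x":0,"y":0,"z":0,"grip":1},{"ax":0,"ay":0,"az":0,"x":0,"y":0,"z":0,"grip":1}])

```text
t: 26.55
ee_pos: [0.5921, 0.3211, 0.2664]
orientation: [[-0.998, -0.069, 0.002], [-0.069, 0.998, 0.002], [-0.002, 0.002, -1.0]]
contact_force: [-1.4, -1.9, 5.8]
gripper_width: 0.0
```

```bash
python3 -c "
from leaf import *
st();tipc()
w=cam('wrist');cv2.imwrite('pics/w29.png',w['px']);tipc();st()
"
```

```text
t 26.55 q [0.5, 0.59, 0.02, 1.0, 0.0, 0.43] p [0.5921, 0.3211, 0.2664] yaw -176.1 F [-1.4, -1.9, 5.8] w 0.0
tip case [  9.8 -27.2  93.4]
tip case [  9.8 -27.2  93.4]
t 26.6 q [0.5, 0.59, 0.02, 1.0, 0.0, 0.43] p [0.592, 0.3212, 0.2664] yaw -176.1 F [-2.0, -1.2, 4.5] w 0.0001
```

View pics/w29.png

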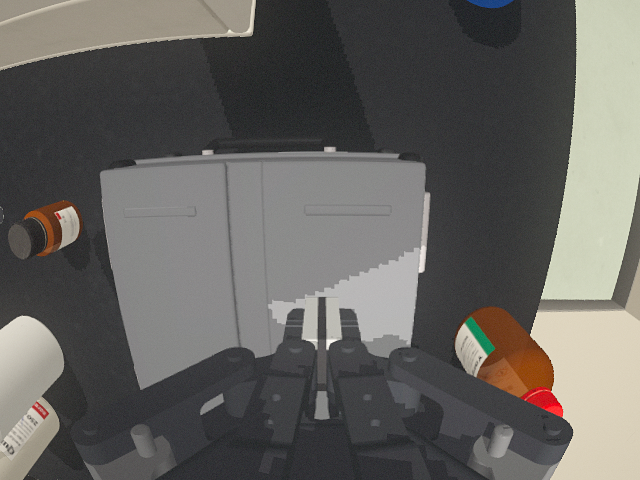

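Request:
carry_out(plan=[{"ax":0,"ay":0,"az":0,"x":0,"y":0,"z":0.002,"grip":1},{"ax":0,"ay":0,"az":0,"x":0,"y":0,"z":0,"grip":1},{"ax":0,"ay":0,"az":0,"x":0,"y":0,"z":-0.02,"grip":1},{"ax":0,"ay":0,"az":0,"x":0,"y":0,"z":-0.045,"grip":1},{"ax":0,"ay":0,"az":0,"x":0,"y":0,"z":-0.05,"grip":1},{"ax":0,"ay":0,"az":0,"x":0,"y":0,"z":-0.04,"grip":1},{"ax":0,"ay":0,"az":0,"x":0,"y":0,"z":0,"grip":1}])

```text
t: 27.3
ee_pos: [0.593, 0.3216, 0.4259]
orientation: [[-0.998, -0.069, 0.013], [-0.069, 0.998, 0.008], [-0.013, 0.007, -1.0]]
contact_force: [0.1, 0.1, 0.7]
gripper_width: -0.0001
```

```bash
python3 -c "
from leaf import *
st();tipc()
w=cam('wrist');cv2.imwrite('pics/w30.png',w['px'])
s=cam('side');crop(s,160,180,360,400,'s30.png',2)
crop(w,170,100,420,320,'w30c.png',3)
"
```

```text
t 27.3 q [0.5, 0.52, 0.32, 1.36, 0.0, 0.43] p [0.593, 0.3216, 0.4259] yaw -176.1 F [0.1, 0.1, 0.7] w -0.0001
tip case [  6.9 -28.4 252.9]
s30.png scale 2
w30c.png scale 3
```

View pics/w30.png

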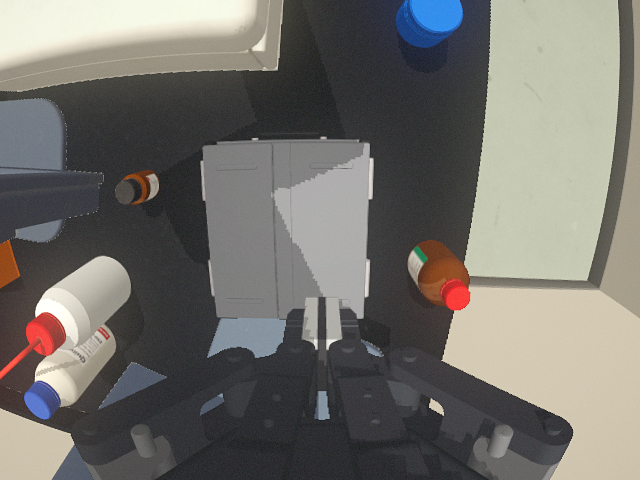

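View pics/s30.png

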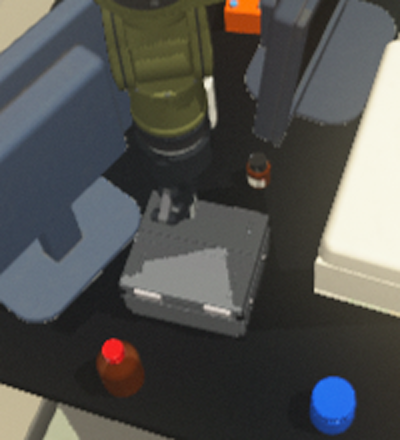

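View pics/w30c.png

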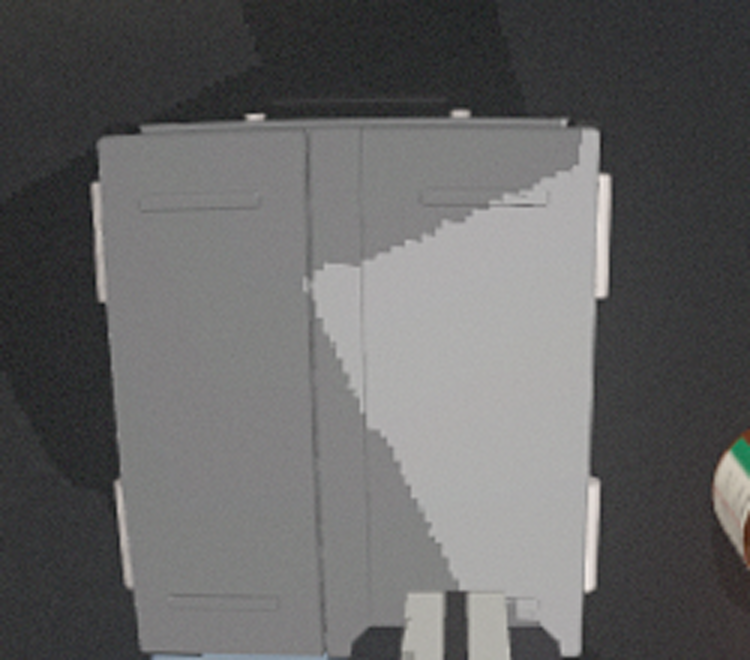

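```bash
python3 -c "
from h import *
st(); print(job_done())"
```

```text
t 27.4 q [0.5, 0.52, 0.31, 1.35, 0.0, 0.43] p [0.5922, 0.3211, 0.4197] yaw -176.1 F [-0.5, -0.5, -0.5] w -0.0001
the job is handed in; nothing more can be done
None
```

The sample is packed in the order asked, and I handed the job in at 27.4 s of the 72 s allowed.

- **Tub:** I carried the tub into the case by its tab, slid its plain lip under the keeper, then levelled and pressed it past the clip. Levelled, it read 0.1° of tilt with its underside at about z 8 mm in the case. A pull test met 8 N with the lip stopped at about z 42 mm, so both ends are held.
- **Jar:** I stood the white jar in the tub, pressing until I felt 8 N of floor contact. The picture taken afterwards showed it upright in the tub, clear of the walls. The blue look-alike was left alone.
- **Lid:** I shut the rebated leaf first, pressing it to 15 N. The flanged leaf went over it last, pressed to about 6 N and then 2 mm further, where I did not read the force. The fingertips stopped at z 93.3 and 93.4 mm, against an expected 93 mm. The last pictures show the lid flat with the flange in the rebate.
- **Bystanders:** The two brown bottles appear unmoved in the last pictures. The timer was not in those views, but the arm worked nowhere near it.

No check failed. The pose readings wavered by 1 to 3 mm until the arm settled after each move, so I measured the later placements after a pause. The gripper's links come wider than the gap between the upright leaves, so they may have nudged the leaves slightly outward while the tub and jar went in. Both leaves still closed normally.

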